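# Fit the line guide to the winder

### The job

Take the line-guide plate off its barbed hook: raise it, tilt it and ease its eye out over the barb without forcing it. Stand its foot fully home in the slot of the winder bed, then swing the latch round over the foot as far as it goes. Leave everything else on the bench where it is.

Things in the scene. Friction and masses are not known exactly. Their poses are not given: they have to be found in the camera images.
- guide: Line-guide plate, aluminium, 6 mm thick, 100 g, hanging by its eye on the barbed hook. Origin: centre of the round eye (hole 26 mm). x normal to the plate, y across, z to its top edge. 44 mm wide from 40 mm above the eye centre to 37 mm below it, then a foot 68 mm wide, 28 mm high. May be turned half round about z. Grip it across the 44 mm, a finger either side of the hook arm.
- guide_foot (a point): Middle of the bottom edge of the plate's foot, 65 mm below the eye centre. The foot stands out 12 mm as a shoulder on either side of the plate.
- stand: Heavy fixed steel hook stand. Origin on the bench under the hook, z up, x the way the hook points. Base x -80 to +50 mm, 90 wide, 12 high; post 24 wide at x = -62 mm, 102 mm high; from it a 6 mm wire rises to a level arm, centreline 130 mm above the bench, x = -42 to +30 mm, whose end turns up and carries a barb.
- hook_bend (a point): Wire centre where the level arm ends and turns up (stand frame x 30, z 130 mm). Arm and upturned end are 30 mm high over the wire, more than the eye, so the plate does not come off upright; leaned 30 to 45 degrees, top edge back towards the post and foot outward, its eye passes over barb and tip when moved outward and up.
- hook_tip (a point): Wire centre at the hook's topmost tip (stand frame x 33 mm, 24 mm above the arm's centreline). From it the barb slopes back to x 25 mm, 18 mm above the arm's centreline.
- bed: Fixed winder bed: steel plate 8 mm thick, x -65 to 95, y -120 to 65 mm, with a black slotted block, a latch and, from x = 36 mm on, a spool on a bracket, 80 mm high. Origin on the bench under the slot's centre, z up. The slot runs along y; a plate that is home has its normal along the bed's x.
- slot (a point): Centre of the slot's floor, 8 mm above the bench; axes as the bed's. Slot 9 mm wide (flared to 18 mm over its top 8 mm), 74 mm long between end walls, 25 mm deep: block top 33 mm above the bench, the foot of a plate that is home stands 3 mm out of it.
- latch (a joint): Angle (rad) of the flat steel latch about its upright pivot. 0 = open: short end (30 mm) to the bed's +x, handle to -x. Grows counter-clockwise from above to a stop at 1.57 = closed: short end to +y over the foot's shoulder, handle to -y. 12 mm wide, 6 thick, underside 3 mm above a foot that is home. Starts at 0 to 0.3, stays where left, takes 1 to 2 N at the pin.
- latch_pivot (a point): On the latch's pivot axis at the bar's underside, 39 mm above the bench (bed frame x 0, y -56 mm).
- latch_pin (a point): Top centre of the round upright pin (12 mm across, 40 mm tall) at the end of the latch's handle, 45 mm from the pivot axis, 85 mm above the bench; pinch it from above or push it from the side.
- line_spool: Bystander, to be left alone: small clear spool of fishing line standing on its flange, 64 mm across, 26 mm high. Origin at the centre of its underside.
- reel_spool: Bystander, to be left alone: brass-coloured spare reel spool standing on end, 50 mm across, 34 mm high. Origin at the centre of its underside.
- driver: Bystander, to be left alone: screwdriver, 170 mm long, lying on the bench. Origin at the centre of its underside.
- bead_jar: Bystander, to be left alone: little lidded jar, 44 mm across, 50 mm high. Origin at the centre of its underside.
- lure_tray: Bystander, to be left alone: open grey lure tray with dividers, 160 x 110 x 30 mm. Origin at the centre of its underside.
- mug: Bystander, to be left alone: white mug, 80 mm across, 90 mm high. Origin at the centre of its underside.
- lure: Bystander, to be left alone: white lure body with a tail fin, 94 mm long, 26 mm wide, 12 mm high. Origin at the centre of its underside.
Mind the look-alikes: they are no part of the job. There is more than one size of the guide; the one meant has the size given above.

How it is judged:
By the outcome, as a careful person would: the job done as asked, in the order asked, and still so for the second after the job is handed in, with the robot touching nothing.
It also fails if it takes over 61 s, if anything falls off the work surface, if the arm or the gripper's body presses on something with over 40 N, if the wrist force passes 120 N, or if a joint passes its speed limit or range.

### The arm

A 6-joint arm with a two-finger parallel gripper is mounted at the origin on the work surface. World frame = base frame: x ahead of the robot, y to its left, z up, the work surface at z = 0. Lengths are in mm, angles in degrees, forces in N, time in s.
With the tool pointing down it reaches from about 300 to 850 mm from the base axis. Payload 4.2 kg.
Tool frame: the origin (TCP) lies at the very end of the fingers, on their centre line; the grasp point (between the pads) lies env.pinch_z behind it (env.pinch_z is the distance from the TCP to the grasp point, in mm); z points along the fingers, y is the line along which they close (so a half turn about z gives the same grasp; the last joint's range is limited). The gripper opens to 91 mm and grips with 3 to 60 N. Pads are 32 mm wide; open, the fingers measure 118 mm over their backs; the gripper's body (76 mm by 178 mm) begins 60 mm behind the grasp point.
Start: joints at [-76.433, 18.312, 89.639, -0, 72.044, -1.146], TCP at [146.045, -556.16, 213.976] pointing down, gripper open.
Joint ranges: [-177.97, 177.97], [-48.28, 115.42], [12.27, 149.76], [-77.06, 257.06], [2.81, 150.46], [-146.56, 146.56]. Speed limits (degrees/s): [147.25, 147.25, 180, 180, 180, 180].

### API

Orientations are given as [roll, pitch, yaw] about the fixed x, y, z axes, in that order (R = Rz(yaw) Ry(pitch) Rx(roll)).
In Python, from workcell import state, vision, job_done, env gives the robot as it stands.
- The arm moves only by the tool servo_tool, never from a script. Its argument "rows" is a list of rows, each a list of 5 numbers: the shift along the tool's x, y, z scaled (see below), then the turn about the tool's z scaled (see below), then the opening, from 0 (shut) to 1 (fully open). A call has 1 to 20 rows; each row is the pose to reach, as a shift and turn from the pose commanded when the call began, along the tool's axes at that moment; what a row does not reach only later rows make up. The controller multiplies each number of a shift by 200 mm and each number of a turn by 90 degrees. A row lasts 1/12 s, in which the tool goes at most 41.7 mm and 7.16 degrees, less where a joint would pass 70% of its speed; a pose out of reach is approached as far as the arm can. A call with a number of a shift or a turn outside -1 to 1 is refused whole. A call with a gripper value outside its range is refused whole. The fingers move at their own pace and stop on an object; "force" is the grip in N (left out, the last holds). Time passes only in rows, so rows that repeat a pose let the fingers close. It gives the time, the measured TCP pose, the force, the opening and the grip force at its end, in the units of the state.
- state(): the state, without advancing time (a new reading comes with each control period).
- vision.grab_frame(name): name is "scene" or "top" or "wrist"; returns the picture (420x560x3 uint8, red, green, blue); there is no depth.
- vision.camera_info(name): a dict with "vertical_fov" (degrees; the focal length in pixels is half the picture's height over the tangent of half this angle, whatever the lens; pixels are square), "cx", "cy" (the principal point, pixels), "T" (4x4, takes a point from camera to world coordinates). Camera axes: x right, y up, looking along -z (the intrinsics and any distortion apply to the point x, -y, -z); pixel columns grow to the right and rows downward; lengths in mm; the calibration is good to about 2 mm. The wrist camera is an equidistant fisheye: a pixel r from the principal point sees the ray r / f radians off the axis. A picture is of the moment at which its call begins: read the wrist's pose just before it. camera_info takes no time and is no camera call; for the wrist camera it gives the pose at the moment of the call.
- job_done(): hands the job in; it is judged then, once.
The state is a dict: "time_s": time; "qpos": joint angles; "qvel": joint speeds; "effort": joint torques, N m; "ee_pos": TCP position; "ee_rot": TCP orientation; "force": force on the tool from outside, world axes, zero at the start; "torque": the same for the moment, N m; "gripper_width": finger opening in mm; "gripper_force": force on a finger pad.
Only numpy, scipy, OpenCV 4.12 (cv2) and the standard library are available. Lean on these libraries where they do the work, as an engineer would, in place of code of your own. Each camera call takes 0.05 s, during which the arm holds its last target. There are 200 camera calls.

## Working session

There is one attempt and no reset: what is moved stays moved. The work goes in short steps, Python scripts to look and compute and a tool call to move; the robot and the scene stay as the last step left them, time stands still between calls to the robot, and variables do not carry over. Pictures are saved under pics/ and viewed, at most 10 in all, crops included, and the job is handed in when it is done.

Besides the shell and the picture viewer there is one more tool, called after "Call:" as a command line: name --pt "numbers of a row" for each row, then --argument value for the rest. servo_tool: Moves the arm, as the interface text tells. Its arguments: {"type":"object","properties":{"rows":{"type":"array"},"force":{"type":"number"}},"required":["rows"]}

```bash
ls; mkdir -p pics; python3 - <<'E'
from workcell import state, vision, env
import cv2,numpy as np
for n in("scene","top"):
    i=vision.grab_frame(n); cv2.imwrite(f"pics/{n}0.png",cv2.resize(i[:,:,::-1],(800,600),interpolation=cv2.INTER_CUBIC)); np.save(f"pics/{n}0.npy",i)
    c=vision.camera_info(n); print(n,{k:np.round(v,3).tolist() if hasattr(v,'__len__') else v for k,v in c.items()})
s=state();print(s); print(env.pinch_z)
print(vision.camera_info("wrist"))
E
```

```text
pics
scene {'vertical_fov': 49.28868848666305, 'cx': 284.65739156343875, 'cy': 209.94016958912283, 'T': [[-0.577, -0.527, 0.624, 1468.789], [0.817, -0.384, 0.431, 634.147], [0.013, 0.758, 0.652, 1094.237], [0.0, 0.0, 0.0, 1.0]]}
top {'vertical_fov': 53.40223007908981, 'cx': 276.76177976049223, 'cy': 210.63107573878315, 'T': [[0.002, 0.999, -0.04, 480.211], [-1.0, 0.001, -0.01, -26.58], [-0.01, 0.04, 0.999, 1160.074], [0.0, 0.0, 0.0, 1.0]]}
{'time_s': 0.1, 'qpos': array([-7.64340694e+01,  1.83470466e+01,  8.97011208e+01,  7.70852560e-04,
        7.20431317e+01, -1.14725541e+00]), 'qvel': array([-0.03266651, -0.14835985, -0.20146978, -0.03828329, -0.01768517,
        0.05444189]), 'effort': array([ 3.73642706e-04, -4.13331914e+01, -2.32509702e+01,  7.28300144e-02,
        4.21616295e-02, -5.91426692e-05]), 'ee_pos': array([ 145.92209924, -555.69739818,  213.20213749]), 'ee_rot': array([-1.79908734e+02, -2.56077207e-03,  1.47129457e+01]), 'force': array([ 0.3735312 ,  0.10279729, -0.42061256]), 'torque': array([-0.07736058, -0.02772595,  0.03033098]), 'gripper_force': 0.0, 'gripper_width': 91.2904803946943}
18.8
{'vertical_fov': 65.70646984690485, 'cx': 282.38550109802713, 'cy': 212.38937298292066, 'T': array([[ 2.54555072e-01,  9.33197956e-01,  2.53659791e-01,
         2.17825376e+02],
       [-9.67055229e-01,  2.46300221e-01,  6.43458323e-02,
        -5.37070836e+02],
       [-2.42906334e-03, -2.61682585e-01,  9.65150933e-01,
         3.84038849e+02],
       [ 0.00000000e+00,  0.00000000e+00,  0.00000000e+00,
         1.00000000e+00]])}
```

View pics/scene0.png

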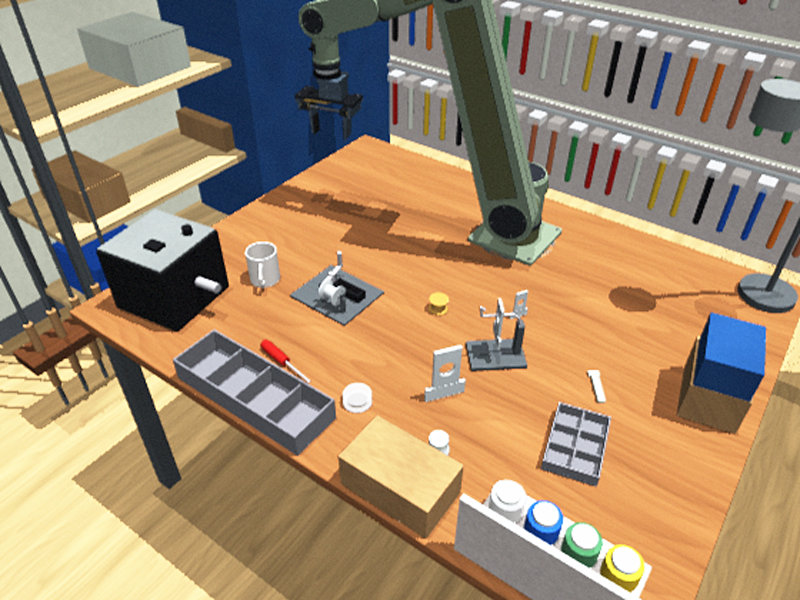

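View pics/top0.png

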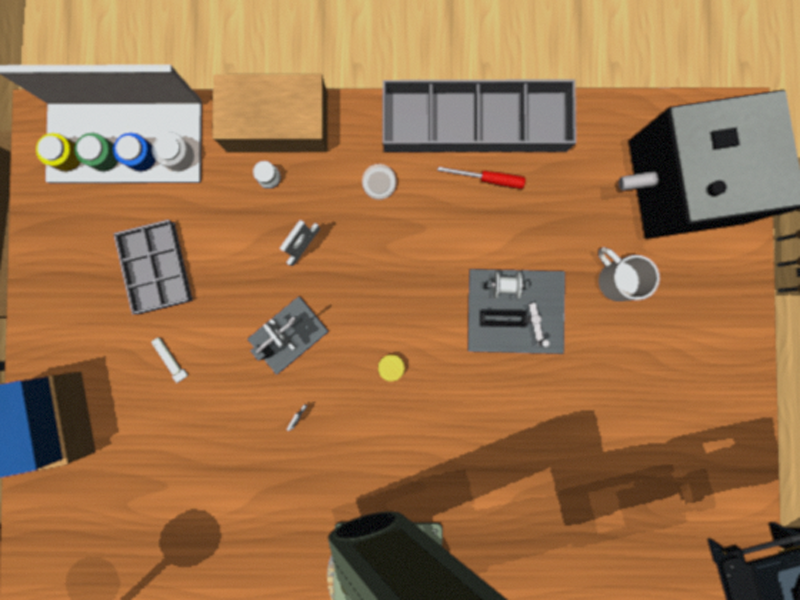

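The pictures show:
- **Scene view:** the stand with the hanging plate is at (497,335). The bed is at (338,290).
- **Guide candidates in the top view:** a plate standing free at (298,240), one hanging on the stand at (285,337), and a small one at (298,418). The one on the hook fits the description. I'll confirm it in a crop.

```bash
python3 - <<'E'
import cv2,numpy as np
s=np.load("pics/scene0.npy");t=np.load("pics/top0.npy")
def crop(i,x0,y0,w,h,W,H): return cv2.resize(i[y0:y0+h,x0:x0+w,::-1],(W,H),interpolation=cv2.INTER_CUBIC)
a=np.vstack([crop(s,310,195,80,60,400,300)*1,crop(s,200,165,80,60,400,300)])
b=np.vstack([crop(t,165,200,80,60,400,300),crop(t,320,185,80,60,400,300)])
cv2.imwrite("pics/crop1.png",np.hstack([a,b]))
E
```

```text
(no output)
```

View pics/crop1.png

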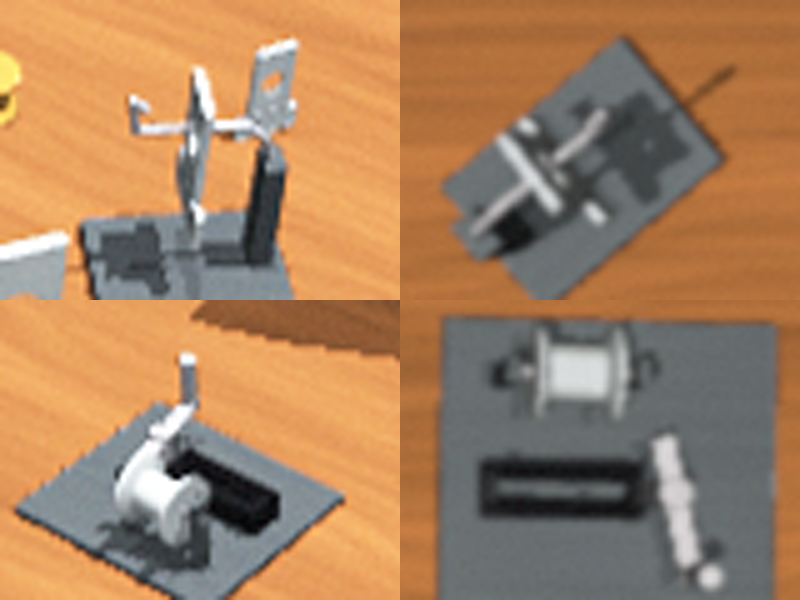

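The enlarged crop shows the following:
- **Guide:** the one hanging on the hook (top-right panel, white bar (503,140)-(557,207), foot ends at (525,125) and (597,213)) measures about 41-44 mm across, so it is the one meant.
- **Hook:** it points up-right to its tip at about (600,115).
- **Bed:** the slot centre is at about (562,490), the pivot at (677,492) and the pin at (710,577).

Next I fit the poses.

```bash
cat > h.py <<'E'
import numpy as np
from scipy.optimize import least_squares
def proj(P,c):
    T=np.array(c["T"]);q=np.linalg.inv(T)@np.append(P,1);f=210/np.tan(np.radians(c["vertical_fov"]/2))
    x,y,z=q[0],-q[1],-q[2]
    if c.get("fish"):
        r=np.hypot(x,y);a=np.arctan2(r,z);return np.array([c["cx"]+f*a*x/r,c["cy"]+f*a*y/r])
    return np.array([c["cx"]+f*x/z,c["cy"]+f*y/z])
def fit(obs,g):
    "obs: (cam, local pt, px)"
    def w(p,l):
        C,S=np.cos(p[2]),np.sin(p[2]);return np.array([p[0]+C*l[0]-S*l[1],p[1]+S*l[0]+C*l[1],l[2]])
    r=lambda p:np.concatenate([proj(w(p,l),c)-px for c,l,px in obs])
    s=least_squares(r,[*g],x_scale=[1,1,.01],loss='soft_l1');
    return s.x[0],s.x[1],np.degrees(s.x[2]),np.round(r(s.x).reshape(-1,2),1).tolist()
def cam(n):
    from workcell import vision
    c=dict(vision.camera_info(n));c["fish"]=n=="wrist";return c
E
python3 - <<'E'
from h import *
t,s=cam("top"),cam("scene")
T1=lambda x,y:np.array([165+(x-400)/5,200+y/5]); T2=lambda x,y:np.array([320+(x-400)/5,185+(y-300)/5])
S1=lambda x,y:np.array([310+x/5,195+y/5]); S2=lambda x,y:np.array([200+x/5,165+(y-300)/5])
A=[(t,(50,45,12),T1(622,38)),(t,(50,-45,12),T1(725,158)),(t,(-80,45,12),T1(440,190)),(t,(33,0,156),T1(601,115)),
]
B=[(s,(33,0,157),S1(135,97)),(s,(30,0,130),S1(137,131)),(s,(50,-45,12),S1(82,222))]
for o in(A,B,A+B): print(*fit(o,(500,150,-.85)))
A=[(t,(95,65,8),T2(440,320)),(t,(95,-120,8),T2(775,322)),(t,(0,0,33),T2(562,490)),(t,(0,-56,45),T2(677,492))]
B=[(s,(95,65,8),S2(15,512)),(s,(95,-120,8),S2(162,402)),(s,(-65,-120,8),S2(345,498))]
B=[(s,(95,65,8),S2(190,608)),(s,(95,-120,8),S2(15,512)),(s,(-65,-120,8),S2(162,402)),(s,(-65,65,8),S2(345,498))]
for o in(A,B,A+B): print(*fit(o,(480,-160,0)))
E
```

```text
469.21500115663576 180.23461529681296 -49.20209537246573 [[-0.4, -0.4], [0.1, 0.4], [0.0, -0.0], [0.2, 0.0]]
472.49916403323726 185.55312514506915 -49.66431632937864 [[0.2, 0.5], [-0.0, 0.1], [-0.2, -0.8]]
469.3789843895573 181.52634798630837 -49.128583957794675 [[-0.9, -0.5], [-0.3, 0.3], [-0.4, -0.0], [-0.4, -0.1], [-0.4, -0.4], [-0.6, -0.8], [-0.9, -1.7]]
491.9468033653718 -220.7743715256083 -0.40574318598675363 [[-0.1, -0.2], [0.0, -0.1], [0.6, 0.3], [-0.6, 0.0]]
499.24398135744485 -216.8382400119579 -3.606300789060133 [[1.1, 1.0], [-0.9, -1.7], [0.0, -0.2], [-0.2, 0.2]]
493.5679352211387 -219.17889772749848 -1.6054974507707238 [[0.1, -1.3], [0.2, 0.2], [0.0, -0.3], [-1.2, -0.2], [2.7, -0.1], [-0.5, -1.8], [-0.6, -0.8], [0.2, -1.4]]
```

Call:
servo_tool --pt "0.2 -0.26 -0.2 0 1" --pt "0.4 -0.52 -0.4 0 1" --pt "0.62 -0.79 -0.43 0 1" --pt "0.62 -0.79 -0.43 0 1" --pt "0.62 -0.79 -0.43 0 1" --pt "0.62 -0.79 -0.43 0 1"

```text
time_s: 0.6
ee_pos: [227.1, -368.0, 301.9]
ee_rot: [179.9, -0.1, 14.9]
force: [0.3, -0.3, 0.6]
gripper_width: 91.0
gripper_force: 0.0
```

Call:
servo_tool --pt "0.62 -0.79 0 0 1" --pt "0.62 -0.79 0 0 1" --pt "0.62 -0.79 0 0 1" --pt "0.62 -0.79 0 0 1" --pt "0.62 -0.79 0 0 1"

```text
time_s: 1.02
ee_pos: [305.8, -185.5, 299.7]
ee_rot: [-180.0, -0.0, 14.7]
force: [0.6, -0.5, 0.0]
gripper_width: 91.6
gripper_force: 0.0
```

Call:
servo_tool --pt "0.62 -0.79 0 0 1" --pt "0.62 -0.79 0 0 1" --pt "0.62 -0.79 0 0 1" --pt "0.62 -0.79 0 0 1" --pt "0.62 -0.79 0 0 1"

```text
time_s: 1.43
ee_pos: [386.0, -0.9, 299.7]
ee_rot: [180.0, -0.0, 14.8]
force: [1.1, -1.2, 0.1]
gripper_width: 91.5
gripper_force: 0.0
```

Call:
servo_tool --pt "0.62 -0.79 0 -1 1" --pt "0.62 -0.79 0 -1 1" --pt "0.62 -0.79 0 -1 1" --pt "0.62 -0.79 0 -1 1" --pt "0.62 -0.79 0 -1 1" --pt "0.62 -0.79 0 -1 1" --pt "0.62 -0.79 0 -1 1" --pt "0.62 -0.79 0 -1 1" --pt "0.62 -0.79 0 -1 1" --pt "0.62 -0.79 0 -1 1" --pt "0.62 -0.79 0 -1 1" --pt "0.62 -0.79 0 -1 1" --pt "0.62 -0.79 0 -1 1"

```text
time_s: 2.52
ee_pos: [465.5, 180.8, 299.2]
ee_rot: [-179.9, 0.0, 105.0]
force: [0.1, -0.4, -0.1]
gripper_width: 90.9
gripper_force: 0.0
```

Call:
servo_tool --pt "0 0 0 -0.28 1" --pt "0 0 0 -0.28 1" --pt "0 0 0 -0.28 1" --pt "0 0 0 -0.28 1" --pt "0 0 0 -0.28 1" --pt "0 0 0 -0.28 1"

```text
time_s: 3.02
ee_pos: [465.4, 180.9, 299.4]
ee_rot: [-179.9, -0.0, 129.8]
force: [-1.4, -0.5, -0.3]
gripper_width: 90.9
gripper_force: 0.0
```

```bash
python3 - <<'E'
from workcell import state, vision
from h import *
import cv2
s=state();c=cam("wrist");i=vision.grab_frame("wrist");np.save("pics/w1.npy",i);np.save("pics/w1c.npy",c,allow_pickle=True)
cv2.imwrite("pics/w1.png",cv2.resize(i[:,:,::-1],(800,600),interpolation=cv2.INTER_CUBIC))
print(s["time_s"],s["ee_pos"],s["ee_rot"],s["qpos"])
a=np.radians(-49.2)
for l in((33,0,157),(30,0,130),(-50,12,102),(-50,-12,102),(50,45,12),(50,-45,12)):
    print(l,proj(np.array([469.2+np.cos(a)*l[0]-np.sin(a)*l[1],180.2+np.sin(a)*l[0]+np.cos(a)*l[1],l[2]]),c)*800/560)
E
```

```text
3.0167 [465.40448109 180.87083173 299.39349215] [-1.79948643e+02 -9.80662817e-04  1.29794189e+02] [ 1.99290807e+01  8.89463650e+00  9.00779676e+01 -1.67315645e-02
  8.10760302e+01 -1.98625060e+01]
(33, 0, 157) [406.91447788 336.95795795]
(30, 0, 130) [406.61302062 321.64678137]
(-50, 12, 102) [420.00194895 213.88979844]
(-50, -12, 102) [389.63031611 214.38727355]
(50, 45, 12) [450.00563499 305.09238098]
(50, -45, 12) [362.3307812  306.51878397]
```

View pics/w1.png

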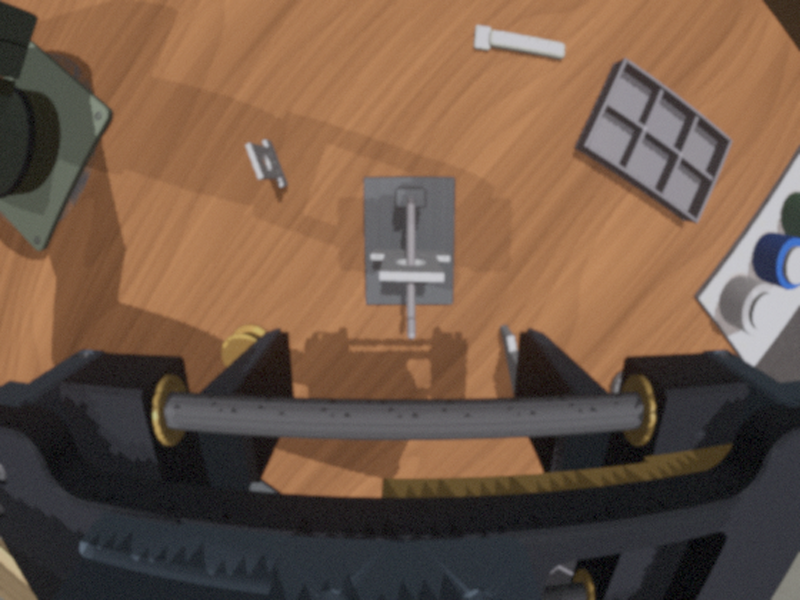

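The wrist picture shows the stand base at (365,177)-(453,303), the hook tip at (411,336), the plate's top edge at (379,276)-(445,277) and the foot shoulders at (371..450,258). It agrees with the fit to about 3 mm, and I'll refine with it.

```bash
python3 - <<'E'
from h import *
c=np.load("pics/w1c.npy",allow_pickle=True).item();k=560/800
p=lambda x,y:np.array([x,y])*k
A=[(c,(33,0,157),p(411,335)),(c,(50,45,12),p(453,303)),(c,(50,-45,12),p(365,304)),(c,(-80,45,12),p(455,177)),(c,(-80,-45,12),p(365,177))]
print(fit(A,(469,180,-.86)))
P=[(c,(0,22,160),p(445,276.5)),(c,(0,-22,160),p(379,275.5))]
print(fit(P,(469,180,-.86)))
P=[(c,(0,34,83),p(451,258)),(c,(0,-34,83),p(370,257))]
print(fit(P,(469,180,-.86)))
E
```

```text
(np.float64(471.27006454168014), np.float64(183.7602306465855), np.float64(-50.35139622439029), [[0.3, 0.1], [-0.1, 1.1], [0.0, 0.2], [0.5, -0.4], [-1.0, -0.8]])
(np.float64(464.5297723587173), np.float64(191.9595400146881), np.float64(-51.00875749824957), [[-0.6, -0.0], [0.6, 0.0]])
(np.float64(464.6319086202112), np.float64(192.03097114959448), np.float64(-50.826091845955574), [[-0.2, -0.0], [0.2, -0.0]])
```

```bash
cat > sim.py <<'E'
import numpy as np
W=np.array([(-42,130),(30,130),(33,154),(25,148)],float)
wp=np.vstack([np.linspace(a,b,60) for a,b in zip(W[:-1],W[1:])])
TH=np.radians(np.arange(-5,70,.5))
def clear(ex,ez,th):
    "min distance wire surface to plate, lean th (top to -x)"
    c,s=np.cos(th),np.sin(th); d=wp-[ex,ez]
    lx=c*d[:,0]+s*d[:,1]; lz=-s*d[:,0]+c*d[:,1]
    def box(z0,z1):
        qx=np.abs(lx)-3;qz=np.maximum(z0-lz,lz-z1)
        return np.hypot(np.maximum(qx,0),np.maximum(qz,0))+np.minimum(np.maximum(qx,qz),0)
    return min(box(13,40).min(),box(-65,-13).min())-3
def run(path,g,th=0.,n=60):
    px,pz=path[0]
    for a,b in zip(path[:-1],path[1:]):
        for t in np.linspace(0,1,n):
            x,z=np.array(a)+t*(np.array(b)-a)
            f=lambda q:clear(x-g*np.sin(q),z+g*np.cos(q),q)
            if f(th)<0:
                ok=[q for q in TH if f(q)>=0]
                if not ok: return "jam",(x,z),np.degrees(th),round(max((f(q),np.degrees(q)) for q in TH)[0],2)
                q=min(ok,key=lambda q:abs(q-th))
                if abs(q-th)>.2: return "jump",(x,z),np.degrees(th),np.degrees(q)
                th=q
        print("at",b,"lean",round(np.degrees(th),1),"clear",round(f(th),2))
    return "done"
E
python3 - <<'E'
from sim import *
# best-clearance lean for each eye position, and feasible range
for ez in(134,137,140,143,146,150):
    print(ez,[(ex,)+((int(np.degrees(o[0])),int(np.degrees(o[-1]))) if len(o:=[q for q in TH if clear(ex,ez,q)>=0]) else ()) for ex in range(0,64,5)])
for g in(0,8):
  for h in(133,136,138):
    print(g,h,run([(-10,120-g),(-10,h-g),(45,h-g)],g))
E
```

```text
134 [(0, -5, 45), (5, -5, 45), (10, -5, 45), (15, -5, 45), (20, 4, 47), (25, 25, 69), (30, 43, 69), (35, 56, 69), (40, -5, 2), (45, -5, 16), (50, -5, 27), (55, -5, 36), (60, -5, 43)]
137 [(0, -5, 28), (5, -5, 28), (10, -5, 28), (15, -5, 28), (20, 1, 28), (25, 22, 69), (30, 50, 69), (35, 66, 69), (40, -5, 3), (45, -5, 18), (50, -5, 30), (55, -5, 39), (60, -5, 46)]
140 [(0, 0, 0), (5, 0, 0), (10, 0, 0), (15, 0, 0), (20, 0, 0), (25, 49, 69), (30, 28, 69), (35,), (40, -5, 4), (45, -5, 21), (50, -5, 34), (55, -5, 44), (60, -5, 51)]
143 [(0,), (5,), (10,), (15,), (20,), (25, 52, 69), (30, 26, 69), (35,), (40, -5, 6), (45, -5, 25), (50, -5, 39), (55, -5, 49), (60, -5, 55)]
146 [(0,), (5,), (10,), (15,), (20,), (25, 54, 69), (30, 28, 69), (35, 6, 67), (40, -5, 22), (45, -5, 31), (50, -5, 46), (55, -5, 55), (60, -5, 61)]
150 [(0,), (5,), (10,), (15,), (20,), (25, 57, 69), (30, 30, 69), (35, 8, 69), (40, -5, 62), (45, -5, 45), (50, -5, 56), (55, -5, 64), (60, -5, 68)]
at (-10, 133) lean 0.0 clear 7.0
0 133 ('jump', (np.float64(39.406779661016955), np.float64(133.0)), np.float64(62.0), np.float64(1.0))
at (-10, 136) lean 0.0 clear 4.0
0 136 ('jump', (np.float64(40.33898305084746), np.float64(136.0)), np.float64(69.0), np.float64(4.0))
at (-10, 138) lean 0.0 clear 2.0
0 138 ('jam', (np.float64(34.74576271186441), np.float64(138.0)), np.float64(67.5), np.float64(-0.02))
at (-10, 125) lean 0.0 clear 7.0
8 133 ('jump', (np.float64(45.0), np.float64(125.0)), np.float64(57.00000000000001), np.float64(11.0))
at (-10, 128) lean 0.0 clear 4.0
at (45, 128) lean 60.0 clear 0.05
8 136 done
at (-10, 130) lean 0.0 clear 2.0
at (45, 130) lean 61.0 clear 0.05
8 138 done
```

```bash
python3 - <<'E'
from sim import *
for ez in (132,134,136):
 for th in(38,42,45):
  q=np.radians(th)
  print(ez,th,[(ex,round(clear(ex,ez,q),1)) for ex in range(22,34)])
g=8
for x1 in(30,32,34,36):
  for dx in (0,3,6):
    for h in(126,128): print(x1,dx,h,run([(-10,112),(-10,h),(x1,h),(x1+dx,142),(x1+dx+6,175)],g))
E
```

```text
132 38 [(22, np.float64(3.8)), (23, np.float64(4.2)), (24, np.float64(4.7)), (25, np.float64(3.9)), (26, np.float64(3.1)), (27, np.float64(2.3)), (28, np.float64(1.5)), (29, np.float64(0.7)), (30, np.float64(-0.1)), (31, np.float64(-0.9)), (32, np.float64(-1.7)), (33, np.float64(-2.5))]
132 42 [(22, np.float64(3.4)), (23, np.float64(3.9)), (24, np.float64(4.5)), (25, np.float64(4.8)), (26, np.float64(4.0)), (27, np.float64(3.2)), (28, np.float64(2.5)), (29, np.float64(1.7)), (30, np.float64(1.0)), (31, np.float64(0.2)), (32, np.float64(-0.5)), (33, np.float64(-1.2))]
132 45 [(22, np.float64(3.1)), (23, np.float64(3.7)), (24, np.float64(4.3)), (25, np.float64(5.1)), (26, np.float64(4.7)), (27, np.float64(3.9)), (28, np.float64(3.2)), (29, np.float64(2.5)), (30, np.float64(1.8)), (31, np.float64(1.1)), (32, np.float64(0.4)), (33, np.float64(-0.3))]
134 38 [(22, np.float64(2.0)), (23, np.float64(2.5)), (24, np.float64(3.2)), (25, np.float64(3.0)), (26, np.float64(2.0)), (27, np.float64(1.1)), (28, np.float64(0.3)), (29, np.float64(-0.5)), (30, np.float64(-1.3)), (31, np.float64(-2.1)), 
[... 4457 characters left out ...]
49.5 clear 3.99
at (42, 175) lean 49.5 clear 15.81
36 0 128 done
at (-10, 126) lean 0.0 clear 6.0
at (36, 126) lean 41.0 clear 0.13
at (39, 142) lean 55.0 clear 3.09
at (45, 175) lean 55.0 clear 18.27
36 3 126 done
at (-10, 128) lean 0.0 clear 4.0
at (36, 128) lean 44.5 clear 0.17
at (39, 142) lean 54.0 clear 3.16
at (45, 175) lean 54.0 clear 18.18
36 3 128 done
at (-10, 126) lean 0.0 clear 6.0
at (36, 126) lean 41.0 clear 0.13
36 6 126 ('jump', (np.float64(40.77966101694915), np.float64(138.74576271186442)), np.float64(69.5), np.float64(49.0))
at (-10, 128) lean 0.0 clear 4.0
at (36, 128) lean 44.5 clear 0.17
at (42, 142) lean 67.0 clear 0.01
at (48, 175) lean 67.0 clear 21.59
36 6 128 done
```

Call:
servo_tool --pt "0.045 0.032 0.2 0 1" --pt "0.045 0.032 0.4 0 1" --pt "0.045 0.032 0.6 0 1" --pt "0.045 0.032 0.8 0 1" --pt "0.045 0.032 0.9 0 1" --pt "0.045 0.032 0.9 0 1" --pt "0.045 0.032 0.9 0 1"

```text
time_s: 3.65
ee_pos: [464.3, 192.0, 119.5]
ee_rot: [-179.9, -0.0, 129.9]
force: [0.3, -0.1, 0.5]
gripper_width: 91.5
gripper_force: 0.0
```

Call:
servo_tool --pt "0 0 0.08 0 1" --pt "0 0 0.13 0 1" --pt "0 0 0.13 0 1" --pt "0 0 0.13 0 1"

```text
time_s: 3.98
ee_pos: [464.9, 192.3, 94.8]
ee_rot: [179.9, 0.0, 129.9]
force: [1.0, 1.0, 0.3]
gripper_width: 91.3
gripper_force: 0.0
```

```bash
python3 - <<'E'
from workcell import state, vision
import cv2
import numpy as np
s=state();print(s["time_s"],s["ee_pos"],s["ee_rot"],s["force"])
i=vision.grab_frame("wrist");j=vision.grab_frame("scene")
a=cv2.resize(i[:,:,::-1],(560,420));b=cv2.resize(j[180:270,300:400,::-1],(466,420),interpolation=cv2.INTER_CUBIC)
cv2.imwrite("pics/g1.png",cv2.resize(np.hstack([a[:,100:430],b]),(796,420)))
E
```

```text
3.9833 [464.93974666 192.28909971  94.82359766] [1.79935371e+02 2.72927105e-02 1.29898217e+02] [1.03643887 0.96452851 0.29069195]
```

View pics/g1.png

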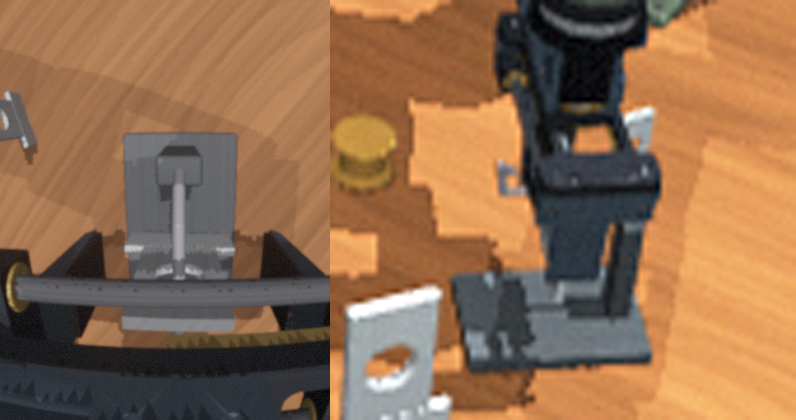

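The fingers straddle the arm and the plate: fingers at (90,270) and (275,270), plate at (180,265). I'll close gently.

Call:
servo_tool --pt "0 0 0 0 0.55" --pt "0 0 0 0 0.5" --pt "0 0 0 0 0.45" --pt "0 0 0 0 0.4" --pt "0 0 0 0 0.4" --pt "0 0 0 0 0.4" --pt "0 0 0 0 0.4" --pt "0 0 0 0 0.4" --force 8

```text
time_s: 4.75
ee_pos: [464.3, 192.0, 93.9]
ee_rot: [-180.0, 0.0, 129.9]
force: [-0.4, -0.6, 0.7]
gripper_width: 44.0
gripper_force: 8.0
```

Call:
servo_tool --pt "0 0 -0.02 0 0.3" --pt "0 0 -0.04 0 0.3" --pt "0 0 -0.06 0 0.3" --pt "0 0 -0.08 0 0.3" --pt "0 0 -0.08 0 0.3" --pt "0 0 -0.08 0 0.3"

```text
time_s: 5.25
ee_pos: [464.6, 192.2, 110.3]
ee_rot: [180.0, 0.0, 129.9]
force: [-0.2, 0.6, -0.5]
gripper_width: 44.2
gripper_force: 8.0
```

Call:
servo_tool --pt "-0.03 0 0.005 0 0.3" --pt "-0.06 0 0.005 0 0.3" --pt "-0.09 0 0.005 0 0.3" --pt "-0.12 0 0.005 0 0.3" --pt "-0.13 0 0.005 0 0.3" --pt "-0.14 0 0.005 0 0.3" --pt "-0.15 0 0.005 0 0.3" --pt "-0.16 0 0.005 0 0.3" --pt "-0.17 0 0.005 0 0.3" --pt "-0.18 0 0.005 0 0.3" --pt "-0.18 0 0.005 0 0.3"

```text
time_s: 6.17
ee_pos: [485.8, 166.3, 108.7]
ee_rot: [-180.0, -0.3, 129.8]
force: [-5.7, 7.6, 0.5]
gripper_width: 44.1
gripper_force: 8.0
```

```bash
python3 - <<'E'
from workcell import state, vision
import cv2
import numpy as np
s=state();print(s["time_s"],s["ee_pos"],s["ee_rot"],s["force"])
i=vision.grab_frame("wrist");j=vision.grab_frame("scene")
a=cv2.resize(i[:,:,::-1],(560,420));b=cv2.resize(j[180:270,300:400,::-1],(466,420),interpolation=cv2.INTER_CUBIC)
cv2.imwrite("pics/g2.png",cv2.resize(np.hstack([a[:,100:430],b]),(796,420)))
E
```

```text
6.1667 [485.84961415 166.25806291 108.70810081] [-179.96813189   -0.28302645  129.82926862] [-5.67059627  7.61433921  0.45962929]
```

View pics/g2.png

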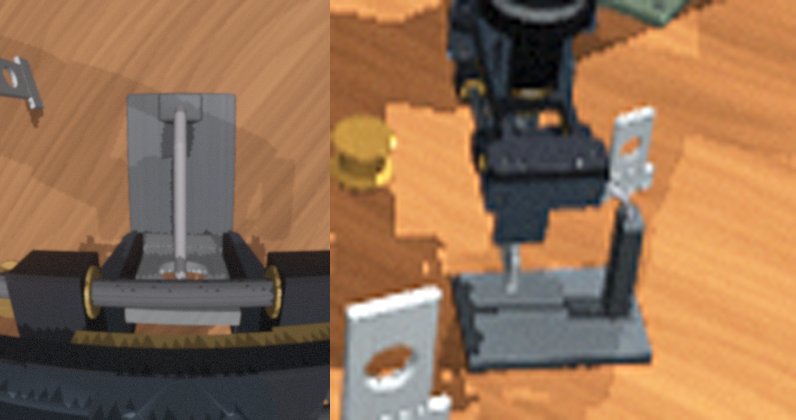

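```bash
python3 - <<'E'
from h import *
from workcell import vision,state
import cv2
c=cam("wrist");s=state();p=s["ee_pos"]
u=np.array([np.cos(np.radians(-50.2)),np.sin(np.radians(-50.2)),0]);v=np.array([-u[1],u[0],0])
for th in(0,10,20,30,40):
    q=np.radians(th);piv=p+[0,0,18.8]
    P=lambda y,z,x=-3:proj(piv+v*y+u*(np.cos(q)*x-np.sin(q)*(z+8))+np.array([0,0,1])*(np.cos(q)*(z+8)+np.sin(q)*x),c)-[100,0]
    print(th,"top",P(22,40).round(),P(-22,40).round(),"shoulder",P(34,-37).round(),P(-34,-37).round(),"eye top/bot",P(0,13).round(),P(0,-13).round())
for l in((33,0,157),(30,0,130)):
    print(proj(np.array([471.,183.6,l[2]])+u*l[0],c)-[100,0])
i=vision.grab_frame("wrist")
cv2.imwrite("pics/g3.png",cv2.resize(i[210:340,200:360,::-1],(738,600),interpolation=cv2.INTER_CUBIC))
E
```

```text
0 top [238. 319.] [124. 319.] shoulder [238. 247.] [125. 247.] eye top/bot [181. 287.] [181. 264.]
10 top [240. 299.] [122. 299.] shoulder [237. 255.] [126. 255.] eye top/bot [181. 279.] [181. 265.]
20 top [240. 277.] [122. 277.] shoulder [237. 263.] [126. 263.] eye top/bot [181. 271.] [181. 266.]
30 top [240. 255.] [123. 254.] shoulder [237. 271.] [126. 271.] eye top/bot [181. 263.] [181. 268.]
40 top [238. 234.] [124. 234.] shoulder [237. 280.] [126. 279.] eye top/bot [181. 255.] [181. 270.]
[180.34393428 321.22417137]
[180.62269427 287.4701147 ]
```

View pics/g3.png

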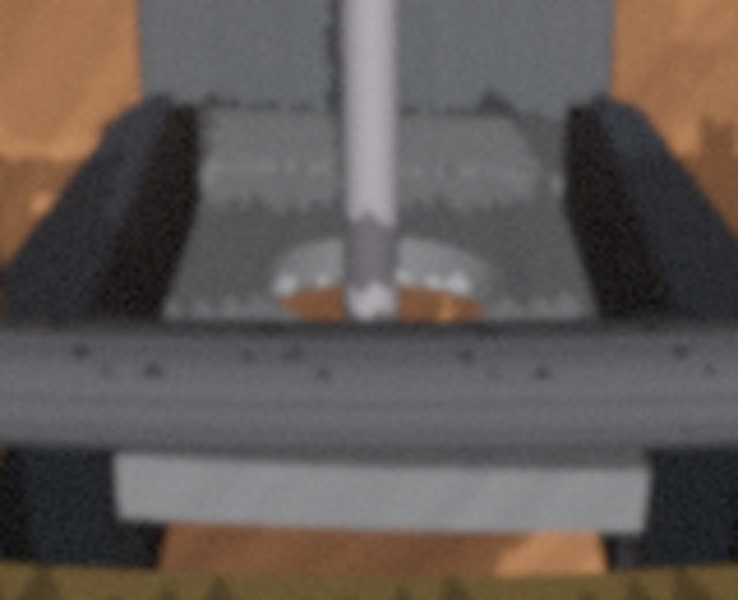

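```bash
python3 - <<'E'
from sim import *
g=8
for h in(114,116,118):
  for xs in((20,24,28),(22,26,30),(24,28,32)):
    print(h,xs,run([(10,h),(xs[0],h),(xs[1],h+4),(xs[2],h+9),(34,128),(36,142),(42,175)],g))
E
```

```text
at (20, 114) lean 2.0 clear 0.18
at (24, 118) lean 10.0 clear 0.19
at (28, 123) lean 21.0 clear 0.16
at (34, 128) lean 40.5 clear 0.15
at (36, 142) lean 44.5 clear 3.53
at (42, 175) lean 44.5 clear 15.14
114 (20, 24, 28) done
at (22, 114) lean 5.5 clear 0.24
at (26, 118) lean 13.5 clear 0.03
at (30, 123) lean 25.0 clear 0.03
at (34, 128) lean 40.5 clear 0.15
at (36, 142) lean 44.5 clear 3.53
at (42, 175) lean 44.5 clear 15.14
114 (22, 26, 30) done
at (24, 114) lean 8.5 clear 0.01
at (28, 118) lean 17.5 clear 0.16
at (32, 123) lean 29.5 clear 0.22
at (34, 128) lean 40.5 clear 0.15
at (36, 142) lean 44.5 clear 3.53
at (42, 175) lean 44.5 clear 15.14
114 (24, 28, 32) done
at (20, 116) lean 2.0 clear 0.11
at (24, 120) lean 10.5 clear 0.09
at (28, 125) lean 22.5 clear 0.03
at (34, 128) lean 40.5 clear 0.15
at (36, 142) lean 44.5 clear 3.53
at (42, 175) lean 44.5 clear 15.14
116 (20, 24, 28) done
at (22, 116) lean 5.5 clear 0.05
at (26, 120) lean 14.5 clear 0.04
at (30, 125) lean 27.5 clear 0.19
at (34, 128) lean 40.5 clear 0.15
at (36, 142) lean 44.5 clear 3.53
at (42, 175) lean 44.5 clea
[... 233 characters left out ...]

116 (24, 28, 32) done
at (20, 118) lean 2.0 clear 0.04
at (24, 122) lean 11.5 clear 0.16
at (28, 127) lean 24.5 clear 0.05
at (34, 128) lean 40.5 clear 0.15
at (36, 142) lean 44.5 clear 3.53
at (42, 175) lean 44.5 clear 15.14
118 (20, 24, 28) done
at (22, 118) lean 6.0 clear 0.12
at (26, 122) lean 16.0 clear 0.21
at (30, 127) lean 29.5 clear 0.0
at (34, 128) lean 40.5 clear 0.15
at (36, 142) lean 44.5 clear 3.53
at (42, 175) lean 44.5 clear 15.14
118 (22, 26, 30) done
at (24, 118) lean 10.0 clear 0.19
at (28, 122) lean 20.0 clear 0.07
at (32, 127) lean 34.5 clear 0.13
at (34, 128) lean 40.5 clear 0.15
at (36, 142) lean 44.5 clear 3.53
at (42, 175) lean 44.5 clear 15.14
118 (24, 28, 32) done
```

Call:
servo_tool --pt "0.04 0 0 0 0.3" --pt "0.05 0 0 0 0.3" --pt "0.05 0 0.03 0 0.3" --pt "0.05 0 0.065 0 0.3" --pt "0.04 0 0.065 0 0.3" --pt "0.02 0 0.065 0 0.3" --pt "0.01 0 0.065 0 0.3" --pt "0 0 0.065 0 0.3" --pt "-0.01 0 0.06 0 0.3" --pt "-0.02 0 0.055 0 0.3" --pt "-0.02 0 0.055 0 0.3" --force 5

```text
time_s: 7.23
ee_pos: [490.3, 161.4, 98.0]
ee_rot: [180.0, -0.0, 129.9]
force: [-0.0, 3.6, -2.5]
gripper_width: 44.3
gripper_force: 5.0
```

```bash
cat > lean.py <<'E'
from h import *
from workcell import vision,state
import cv2,sys
s=state();p=s["ee_pos"];c=cam("wrist");i=vision.grab_frame("wrist")
print(s["time_s"],p.round(1),s["ee_rot"].round(1),s["force"].round(1))
u=np.array([np.cos(np.radians(-50.2)),np.sin(np.radians(-50.2)),0])
print("tcp stand xy",(p[:2]-[471,183.6])@u[:2])
for th in(0,10,20,30,40):
    q=np.radians(th);piv=p+[0,0,18.8]
    P=lambda z,x=-3:(proj(piv+u*(np.cos(q)*x-np.sin(q)*(z+8))+np.array([0,0,1])*(np.cos(q)*(z+8)+np.sin(q)*x),c)-[200,210])*4.61
    print(th,"topback",P(40)[1].round(),"topfront",P(40,3)[1].round(),"shoulder",P(-37)[1].round(),"eyebot",P(-13)[1].round())
a=cv2.resize(i[210:340,200:360,::-1],(738,600),interpolation=cv2.INTER_CUBIC)
cv2.imwrite("pics/"+sys.argv[1],a)
E
python3 lean.py g4.png
```

```text
7.2333 [490.3 161.4  98. ] [180.   -0.  129.9] [-0.   3.6 -2.5]
tcp stand xy 29.438520661098906
0 topback 509.0 topfront 567.0 shoulder 173.0 eyebot 249.0
10 topback 416.0 topfront 484.0 shoulder 209.0 eyebot 254.0
20 topback 315.0 topfront 388.0 shoulder 246.0 eyebot 261.0
30 topback 211.0 topfront 285.0 shoulder 284.0 eyebot 268.0
40 topback 114.0 topfront 183.0 shoulder 323.0 eyebot 277.0
```

View pics/g4.png

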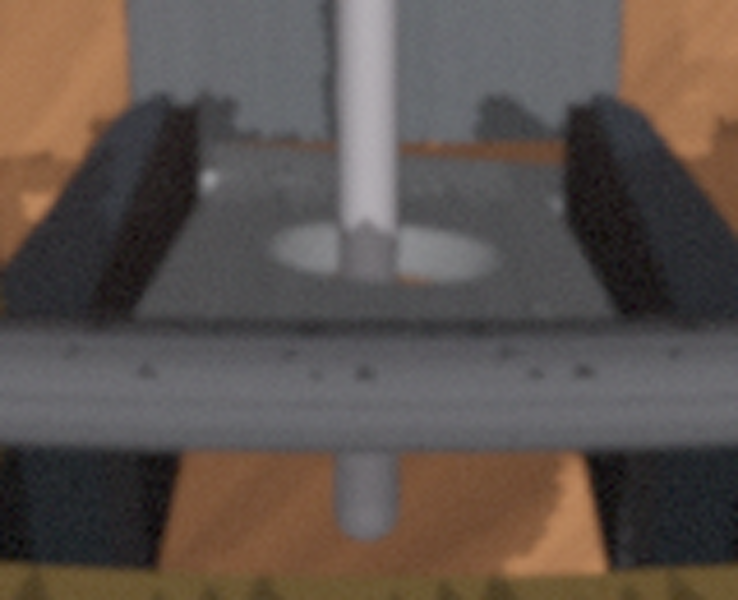

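The plate now leans about 15°, with its top edge back behind the rod, and the hook tip shows at (368,540). I'll continue out and up.

Call:
servo_tool --pt "-0.005 0 -0.01 0 0.3" --pt "-0.01 0 -0.02 0 0.3" --pt "-0.015 0 -0.03 0 0.3" --pt "-0.02 0 -0.04 0 0.3" --pt "-0.025 0 -0.05 0 0.3" --pt "-0.03 0 -0.055 0 0.3" --pt "-0.03 0 -0.055 0 0.3"

```text
time_s: 7.87
ee_pos: [493.7, 156.4, 109.2]
ee_rot: [-180.0, 0.0, 129.9]
force: [-3.3, 1.0, -2.2]
gripper_width: 43.8
gripper_force: 5.0
```

Call:
servo_tool --pt "0 0 -0.01 0 0.3" --pt "-0.003 0 -0.02 0 0.3" --pt "-0.005 0 -0.03 0 0.3" --pt "-0.006 0 -0.04 0 0.3"

```text
time_s: 8.2
ee_pos: [495.3, 156.1, 117.6]
ee_rot: [179.9, 0.0, 129.9]
force: [-1.3, 1.0, -1.5]
gripper_width: 44.0
gripper_force: 5.0
```

Call:
servo_tool --pt "-0.003 0 -0.015 0 0.3" --pt "-0.006 0 -0.03 0 0.3" --pt "-0.009 0 -0.05 0 0.3" --pt "-0.013 0 -0.07 0 0.3" --pt "-0.018 0 -0.095 0 0.3" --pt "-0.025 0 -0.125 0 0.3"

```text
time_s: 8.7
ee_pos: [497.9, 152.0, 142.5]
ee_rot: [-180.0, -0.0, 129.9]
force: [0.3, -1.7, -1.5]
gripper_width: 44.0
gripper_force: 5.0
```

Call:
servo_tool --pt "-0.01 0 -0.06 0 0.3" --pt "-0.02 0 -0.12 0 0.3" --pt "-0.03 0 -0.2 0 0.3" --pt "-0.04 0 -0.3 0 0.3" --pt "-0.05 0 -0.4 0 0.3" --pt "-0.05 0 -0.4 0 0.3"

```text
time_s: 9.2
ee_pos: [506.8, 144.9, 226.5]
ee_rot: [179.5, 0.2, 129.9]
force: [1.4, 1.0, -0.5]
gripper_width: 44.1
gripper_force: 5.0
```

The plate is off the hook and clear of it, with forces back to zero. I'll move toward the bed, turning to yaw 180.

Call:
servo_tool --pt "-0.1 -0.07 -0.1 0 0.3" --pt "-0.25 -0.17 -0.2 0 0.3" --pt "-0.4 -0.28 -0.2 0 0.3" --pt "-0.55 -0.38 -0.2 0 0.3" --pt "-0.7 -0.49 -0.2 0 0.3" --pt "-0.74 -0.515 -0.2 0 0.3"

```text
time_s: 9.7
ee_pos: [519.9, -39.5, 261.5]
ee_rot: [-179.9, 0.1, 129.7]
force: [0.1, 0.5, -1.8]
gripper_width: 44.2
gripper_force: 5.0
```

Call:
servo_tool --pt "-0.15 -0.1 -0.18 -0.07 0.3" --pt "-0.3 -0.2 -0.18 -0.14 0.3" --pt "-0.45 -0.3 -0.18 -0.21 0.3" --pt "-0.6 -0.42 -0.18 -0.28 0.3" --pt "-0.7 -0.49 -0.18 -0.35 0.3" --pt "-0.74 -0.515 -0.18 -0.42 0.3" --pt "-0.74 -0.515 -0.18 -0.49 0.3" --pt "-0.74 -0.515 -0.18 -0.555 0.3" --pt "-0.74 -0.515 -0.18 -0.555 0.3"

```text
time_s: 10.45
ee_pos: [536.1, -214.6, 297.2]
ee_rot: [179.9, -0.1, 179.9]
force: [0.6, 0.5, -1.2]
gripper_width: 44.0
gripper_force: 5.0
```

```bash
python3 - <<'E'
from h import *
from workcell import vision,state
import cv2
s=state();p=s["ee_pos"];c=cam("wrist");i=vision.grab_frame("wrist");np.save("pics/w2.npy",i);np.save("pics/w2c.npy",c,allow_pickle=True)
print(s["time_s"],p.round(1),s["ee_rot"].round(1),s["force"].round(1),c["cx"],c["cy"])
for l in((95,65,8),(-65,65,8),(95,-120,8),(-65,-120,8),(0,0,33)): print(l,proj(np.array(l)+[492,-221,0],c).round())
R=np.array([-1,0,0]) # tool x
for th in(30,35,40,45,50):
    q=np.radians(th);piv=p+[0,0,18.8];u=np.array([1,0,0])
    P=lambda z,x=-3:proj(piv+u*(np.cos(q)*x-np.sin(q)*(z+8))+np.array([0,0,1])*(np.cos(q)*(z+8)+np.sin(q)*x),c)[1].round()
    print(th,"topback",P(40),"topfront",P(40,3),"eyebot",P(-13))
a=cv2.resize(i[90:315,150:450,::-1],(800,600),interpolation=cv2.INTER_CUBIC)
cv2.imwrite("pics/b1.png",a)
E
```

```text
10.45 [ 536.1 -214.6  297.2] [ 1.799e+02 -1.000e-01  1.799e+02] [ 0.6  0.5 -1.2] 282.38550109802713 212.38937298292066
(95, 65, 8) [322. 212.]
(-65, 65, 8) [324. 102.]
(95, -120, 8) [198. 212.]
(-65, -120, 8) [193. 104.]
(0, 0, 33) [277. 148.]
30 topback 255.0 topfront 271.0 eyebot 267.0
35 topback 244.0 topfront 259.0 eyebot 268.0
40 topback 234.0 topfront 248.0 eyebot 269.0
45 topback 224.0 topfront 238.0 eyebot 270.0
50 topback 215.0 topfront 228.0 eyebot 271.0
```

View pics/b1.png

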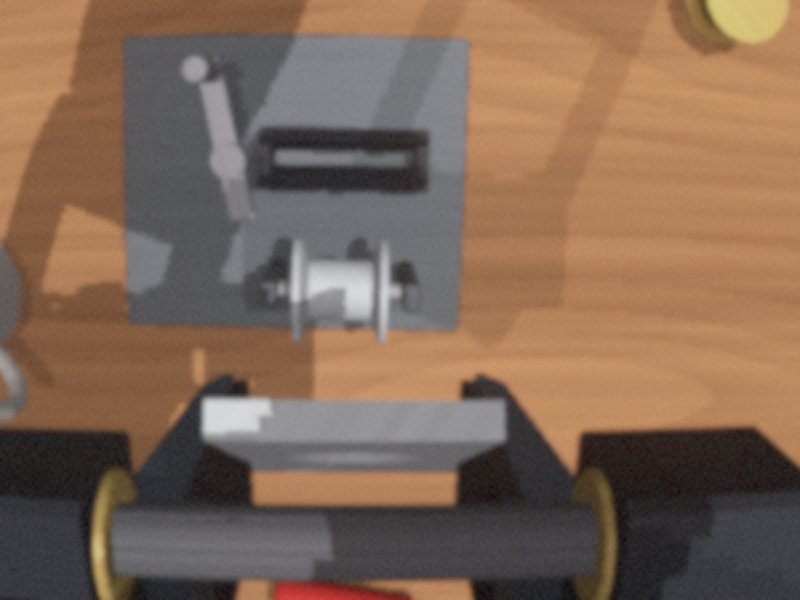

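The wrist picture shows:
- **Bed:** corners at (124,39), (469,38), (459,330) and (129,325).
- **Slot and latch:** the slot centre is at (343,158), the pivot at (228,160) and the pin top at (194,68).
- **Plate in hand:** its top edge lies at y 398-441, which matches a lean of about 37°, and it is laterally centred.

```bash
python3 - <<'E'
from h import *
c=np.load("pics/w2c.npy",allow_pickle=True).item()
p=lambda x,y:np.array([150+x*.375,90+y*.375])
A=[(c,(-65,65,8),p(469,38)),(c,(-65,-120,8),p(124,39)),(c,(95,-120,8),p(129,325)),(c,(95,65,8),p(460,330))]
B=[(c,(0,0,33),p(343,158.5)),(c,(0,-56,45),p(228,160))]
print(fit(A,(492,-221,0)));print(fit(B,(492,-221,0)));print(fit(A+B,(492,-221,0)))
S=[(c,(0,0,8),p(344,158.5))];x=fit(S,(492,-221,0));print(x)
x=fit(A+B,(492,-221,0))
for a in(.2,.25,.3,.35):
  b=np.radians(x[2]);l=np.array([-45*np.cos(a),-56-45*np.sin(a)])
  print(a,proj(np.array([x[0]+l[0]*np.cos(b)-l[1]*np.sin(b),x[1]+l[0]*np.sin(b)+l[1]*np.cos(b),85]),c),p(194,68))
E
```

```text
(np.float64(494.0023715572019), np.float64(-218.04494435999342), np.float64(-0.8933777015775901), [[0.5, -0.3], [-0.7, -0.7], [0.1, 0.5], [0.0, 0.4]])
(np.float64(493.540634195524), np.float64(-218.85735118938), np.float64(-0.7339184040272406), [[-0.1, -0.0], [0.1, -0.0]])
(np.float64(493.8177503588508), np.float64(-218.3983985783444), np.float64(-0.8580664154193598), [[0.2, -0.4], [-1.0, -0.7], [-0.1, 0.5], [-0.2, 0.3], [0.3, 0.2], [0.4, 0.1]])
(np.float64(495.3063500562488), np.float64(-218.47216425900368), np.float64(0.0), [[0.0, 0.0]])
0.2 [223.70102597 115.64484569] [222.75 115.5 ]
0.25 [221.87168772 116.10572675] [222.75 115.5 ]
0.3 [220.06947157 116.65883172] [222.75 115.5 ]
0.35 [218.29898055 117.30250944] [222.75 115.5 ]
```

Call:
servo_tool --pt "0.15 -0.019 0 0.008 0.3" --pt "0.3 -0.019 0 0.008 0.3" --pt "0.371 -0.019 0.1 0.008 0.3" --pt "0.371 -0.019 0.25 0.008 0.3" --pt "0.371 -0.019 0.4 0.008 0.3" --pt "0.371 -0.019 0.55 0.008 0.3" --pt "0.371 -0.019 0.7 0.008 0.3" --pt "0.371 -0.019 0.85 0.008 0.3" --pt "0.371 -0.019 0.95 0.008 0.3" --pt "0.371 -0.019 1.0 0.008 0.3" --pt "0.371 -0.019 1.0 0.008 0.3" --pt "0.371 -0.019 1.0 0.008 0.3"

```text
time_s: 11.5
ee_pos: [462.5, -218.4, 98.4]
ee_rot: [-180.0, 0.0, 179.1]
force: [0.5, 1.3, -0.7]
gripper_width: 44.0
gripper_force: 5.0
```

```bash
python3 - <<'E'
from h import *
from workcell import vision,state
import cv2
s=state();p=s["ee_pos"];c=cam("wrist");i=vision.grab_frame("wrist");np.save("pics/w3.npy",i);np.save("pics/w3c.npy",c,allow_pickle=True)
j=vision.grab_frame("scene");cs=cam("scene");np.save("pics/s3.npy",j)
print(s["time_s"],p.round(1),s["ee_rot"].round(1),s["force"].round(1))
P=lambda l:np.array(l)+[493.7,-218.4,0]
for l in((0,45,33),(0,-45,33),(-2,34,72),(-2,-34,72)): print(l,proj(P(l),c).round(),proj(P(l),cs).round())
a=cv2.resize(i[120:400,100:460,::-1],(540,420),interpolation=cv2.INTER_CUBIC)
b=cv2.resize(j[150:220,195:265,::-1],(420,420),interpolation=cv2.INTER_CUBIC)
cv2.imwrite("pics/b2.png",cv2.resize(np.hstack([a[:,80:460],b]),(800,420)))
E
```

```text
11.5 [ 462.5 -218.4   98.4] [-180.     0.   179.1] [ 0.5  1.3 -0.7]
(0, 45, 33) [339. 260.] [254. 205.]
(0, -45, 33) [226. 262.] [235. 196.]
(-2, 34, 72) [332. 281.] [251. 195.]
(-2, -34, 72) [233. 282.] [237. 188.]
```

Call:
servo_tool --pt "0 0 0.05 0 0.3" --pt "0 0 0.1 0 0.3" --pt "0 0 0.13 0 0.3" --pt "0 0 0.15 0 0.3" --pt "0 0 0.165 0 0.3" --pt "0 0 0.18 0 0.3" --pt "0 0 0.18 0 0.3" --pt "0 0 0.18 0 0.3"

```text
time_s: 12.27
ee_pos: [461.0, -218.1, 61.6]
ee_rot: [180.0, -0.1, 179.1]
force: [-2.9, 0.9, 2.2]
gripper_width: 44.0
gripper_force: 5.0
```

Call:
servo_tool --pt "0 0 0.01 0 0.3" --pt "0 0 0.02 0 0.3" --pt "0 0 0.03 0 0.3" --pt "0 0 0.04 0 0.3" --pt "0 0 0.04 0 0.3"

```text
time_s: 12.68
ee_pos: [460.5, -218.1, 54.4]
ee_rot: [180.0, -0.2, 179.2]
force: [-6.6, 1.1, 9.3]
gripper_width: 43.9
gripper_force: 11.6
```

Call:
servo_tool --pt "0 0 -0.03 0 0.3" --pt "0 0 -0.05 0 0.3" --pt "0.01 0 -0.05 0 0.3" --pt "0.02 0 -0.05 0 0.3" --pt "0.02 0 -0.05 0 0.3"

```text
time_s: 13.1
ee_pos: [457.6, -218.3, 63.8]
ee_rot: [180.0, -0.0, 179.1]
force: [-0.4, 0.9, -0.8]
gripper_width: 43.8
gripper_force: 7.5
```

Call:
servo_tool --pt "0 0 0.01 0 0.3" --pt "0 0 0.015 0 0.3" --pt "0 0 0.02 0 0.3" --pt "0 0 0.02 0 0.3" --pt "0 0 0.02 0 0.3"

```text
time_s: 13.52
ee_pos: [457.9, -218.4, 59.7]
ee_rot: [180.0, -0.0, 179.1]
force: [-0.3, -0.8, -1.4]
gripper_width: 43.7
gripper_force: 7.5
```

Call:
servo_tool --pt "0 0 0.01 0 0.3" --pt "0 0 0.015 0 0.3" --pt "0 0 0.02 0 0.3" --pt "0 0 0.02 0 0.3" --pt "0 0 0.02 0 0.3"

```text
time_s: 13.93
ee_pos: [458.0, -218.4, 55.9]
ee_rot: [-180.0, -0.0, 179.1]
force: [0.9, 0.7, -0.3]
gripper_width: 43.8
gripper_force: 7.5
```

Call:
servo_tool --pt "0 0 0.01 0 0.3" --pt "0 0 0.02 0 0.3" --pt "0 0 0.02 0 0.3" --pt "0 0 0.02 0 0.3"

```text
time_s: 14.27
ee_pos: [457.4, -218.4, 52.7]
ee_rot: [-180.0, -0.1, 179.2]
force: [-3.9, 0.5, 7.3]
gripper_width: 43.9
gripper_force: 11.8
```

Call:
servo_tool --pt "-0.01 0 0 0 0.3" --pt "-0.02 0 -0.003 0 0.3" --pt "-0.03 0 -0.006 0 0.3" --pt "-0.04 0 -0.01 0 0.3" --pt "-0.04 0 -0.01 0 0.3"

```text
time_s: 14.68
ee_pos: [463.6, -218.5, 54.9]
ee_rot: [180.0, -0.3, 179.2]
force: [-8.1, -0.3, 12.4]
gripper_width: 43.8
gripper_force: 8.2
```

Call:
servo_tool --pt "0 0 -0.01 0 0.3" --pt "0 0 -0.015 0 0.3" --pt "0 0 -0.015 0 0.3"

```text
time_s: 14.93
ee_pos: [466.4, -218.6, 57.1]
ee_rot: [-180.0, 0.1, 179.1]
force: [-0.2, 0.5, -1.4]
gripper_width: 44.3
gripper_force: 6.6
```

```bash
python3 - <<'E'
from h import *
from workcell import vision,state
import cv2
s=state();p=s["ee_pos"];c=cam("wrist");i=vision.grab_frame("wrist");np.save("pics/w4.npy",i);np.save("pics/w4c.npy",c,allow_pickle=True)
j=vision.grab_frame("scene");cs=cam("scene");np.save("pics/s4.npy",j)
print(s["time_s"],p.round(1),s["ee_rot"].round(1),s["force"].round(1))
P=lambda l:np.array(l)+[493.7,-218.4,0]
w=lambda q:((q-[190,210])*400/200).round(); ss=lambda q:((q-[195,140])*5.0+[400,0]).round()
for l in((0,45,33),(0,-45,33),(9,0,33),(-9,0,33)): print(l,w(proj(P(l),c)),ss(proj(P(l),cs)))
for th in(0,20,30,37,45,55):
    q=np.radians(th);piv=p+[0,0,18.8];u=np.array([1,0,0])
    Q=lambda z,x,y=0:piv+u*(np.cos(q)*x-np.sin(q)*(z+8))+np.array([0,0,1])*(np.cos(q)*(z+8)+np.sin(q)*x)+np.array([0,y,0])
    print(th,"top back/front w",w(proj(Q(40,-3),c)),w(proj(Q(40,3),c)),"foot +y scene bot,sh",ss(proj(Q(-65,3,34),cs)),ss(proj(Q(-37,3,34),cs)),"shoulder w",w(proj(Q(-37,3,34),c)))
a=cv2.resize(i[210:420,190:390,::-1],(400,420),interpolation=cv2.INTER_CUBIC)
b=cv2.resize(j[140:224,195:275,::-1],(400,420),interpolation=cv2.INTER_CUBIC)
cv2.imwrite("pics/b3.png",np.hstack([a,b]))
E
```

```text
14.9333 [ 466.4 -218.6   57.1] [-1.800e+02  1.000e-01  1.791e+02] [-0.2  0.5 -1.4]
(0, 45, 33) [318. 139.] [695. 324.]
(0, -45, 33) [ 53. 142.] [598. 278.]
(9, 0, 33) [186. 166.] [638. 307.]
(-9, 0, 33) [185. 118.] [654. 294.]
0 top back/front w [183. 220.] [183. 245.] foot +y scene bot,sh [704. 316.] [702. 286.] shoulder w [296.  90.]
20 top back/front w [182. 135.] [182. 167.] foot +y scene bot,sh [687. 325.] [694. 290.] shoulder w [296. 123.]
30 top back/front w [181.  90.] [181. 122.] foot +y scene bot,sh [679. 326.] [690. 290.] shoulder w [296. 139.]
37 top back/front w [181.  60.] [181.  91.] foot +y scene bot,sh [674. 326.] [688. 290.] shoulder w [297. 150.]
45 top back/front w [180.  29.] [181.  57.] foot +y scene bot,sh [669. 324.] [685. 288.] shoulder w [298. 163.]
55 top back/front w [180.  -5.] [180.  18.] foot +y scene bot,sh [663. 320.] [682. 286.] shoulder w [299. 178.]
```

View pics/b3.png

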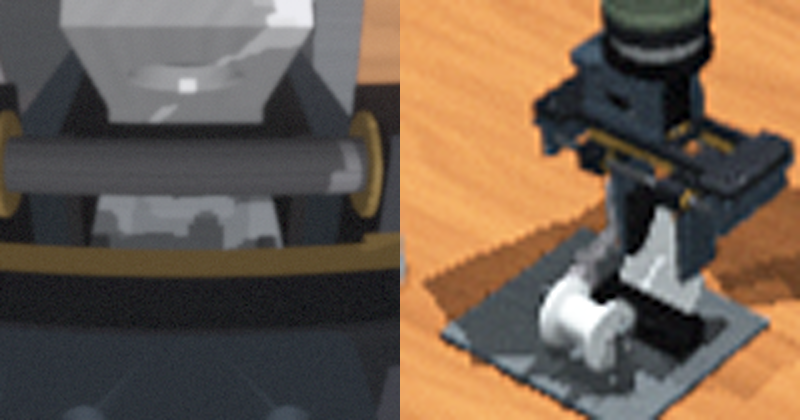

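The last picture (left: wrist) shows the plate's front face. The top edge is at y=27 (x 60-313), the eye is at (187,78) and the face narrows to 155 px at y=122. In the scene half the foot's end is at (697,312). I'll solve the plate's pose in hand from these.

```bash
python3 - <<'E'
from h import *
c=np.load("pics/w4c.npy",allow_pickle=True).item();cs=cam("scene")
p=np.array([466.4,-218.6,57.1]);piv=p+[0,0,18.8]
w=lambda q:(q-[190,210])*2; ss=lambda q:(q-[195,140])*5.0+[400,0]
def Q(v,x,y,z):
    q=v[2];return np.array([v[0]+np.cos(q)*x-np.sin(q)*z,p[1]+y,v[1]+np.cos(q)*z+np.sin(q)*x])
def r(v):
    a=[w(proj(Q(v,3,y,40),c))-t for y,t in((22,(311,27)),(-22,(61,27)))]
    a+=[w(proj(Q(v,3,y,-37),c))-t for y,t in((22,(265,122)),(-22,(108,122)))]
    return np.concatenate(a+[w(proj(Q(v,3,0,0),c))[1:]-78])
for g in(.2,.6,.9):
    s=least_squares(r,[466,84,g],loss='soft_l1');v=s.x
    print("eye bed x",v[0]-493.7,"z",v[1],"lean",np.degrees(v[2]),s.cost,r(v).round(1))
for y,z in((34,-65),(34,-37),(-34,-65)): P=Q(v,3,y,z);print(P-[493.7,-218.4,0],ss(proj(P,cs)))
print("back corner",Q(v,-3,0,-65)-[493.7,-218.4,0], "pivot rel eye",np.array([p[0],piv[2]])-v[:2])
E
```

```text
eye bed x -45.13469378643015 z 86.04366563636037 lean 398.0226356620687 25.609158757280145 [-6.4 -2.7 -5.5  0.7 -4.6 -1.7 -0.3  0.3  9.5]
eye bed x -45.134693874064396 z 86.04366584715525 lean 38.0226355503706 25.60915875728027 [-6.4 -2.7 -5.5  0.7 -4.6 -1.7 -0.3  0.3  9.5]
eye bed x -45.13469385904426 z 86.04366582143344 lean 1478.022635610971 25.609158757280152 [-6.4 -2.7 -5.5  0.7 -4.6 -1.7 -0.3  0.3  9.5]
[-2.73316314 33.8        36.68669881] [684.50296754 312.16270152]
[-19.98039995  33.8         58.74418784] [698.34014773 276.24378577]
[ -2.73316314 -34.2         36.68669881] [611.757085   277.30828761]
back corner [-7.45976793 -0.2        32.99086235] pivot rel eye [ 17.83469386 -10.14366582]
```

Call:
servo_tool --pt "0 0 -0.015 0 0.3" --pt "-0.02 0 -0.015 0 0.3" --pt "-0.04 0 -0.015 0 0.3" --pt "-0.05 0 -0.015 0 0.3" --pt "-0.05 0 -0.005 0 0.3" --pt "-0.05 0 0.005 0 0.3" --pt "-0.05 0 0.01 0 0.3" --pt "-0.05 0 0.01 0 0.3"

```text
time_s: 15.7
ee_pos: [475.6, -218.5, 54.5]
ee_rot: [180.0, -0.1, 179.1]
force: [-0.2, 0.3, -0.7]
gripper_width: 43.7
gripper_force: 6.6
```

Call:
servo_tool --pt "0 0 0.005 0 0.3" --pt "0 0 0.01 0 0.3" --pt "0 0 0.01 0 0.3" --pt "0 0 0.01 0 0.3"

```text
time_s: 16.03
ee_pos: [475.9, -218.7, 52.9]
ee_rot: [-180.0, -0.0, 179.1]
force: [-0.4, -0.1, -0.4]
gripper_width: 43.8
gripper_force: 6.6
```

Call:
servo_tool --pt "0 0 0.005 0 0.3" --pt "0 0 0.01 0 0.3" --pt "0 0 0.015 0 0.3" --pt "0 0 0.015 0 0.3"

```text
time_s: 16.37
ee_pos: [476.7, -218.9, 50.2]
ee_rot: [-180.0, 0.1, 179.1]
force: [1.2, 0.5, -0.1]
gripper_width: 44.1
gripper_force: 6.8
```

Call:
servo_tool --pt "-0.01 0 0 0 0.3" --pt "-0.02 0 -0.003 0 0.3" --pt "-0.03 0 -0.006 0 0.3" --pt "-0.04 0 -0.009 0 0.3" --pt "-0.05 0 -0.012 0 0.3" --pt "-0.05 0 -0.012 0 0.3"

```text
time_s: 16.87
ee_pos: [485.7, -218.6, 52.6]
ee_rot: [180.0, -0.1, 179.2]
force: [-3.9, 0.6, 4.5]
gripper_width: 44.0
gripper_force: 5.0
```

```bash
cat > inhand.py <<'E'
# scan the wrist picture's middle column for the plate's top edge/face brightness profile
from h import *
from workcell import vision,state
s=state();c=cam("wrist");i=vision.grab_frame("wrist").astype(float).mean(2)
import sys
print(s["time_s"],s["ee_pos"].round(1),s["ee_rot"].round(1),s["force"].round(1))
w=i[:,262:276].mean(1); 
print("profile rows 150-330:",w[150:330:3].astype(int).tolist())
E
python3 inhand.py; python3 - <<'E'
import numpy as np
print(np.load("pics/w4.npy").astype(float).mean(2)[:,262:276].mean(1)[150:330:3].astype(int).tolist())
E
```

```text
16.8667 [ 485.7 -218.6   52.6] [ 1.800e+02 -1.000e-01  1.792e+02] [-3.9  0.6  4.5]
profile rows 150-330: [137, 126, 139, 135, 131, 130, 128, 128, 132, 131, 132, 131, 132, 132, 133, 132, 131, 125, 99, 90, 86, 85, 85, 86, 137, 167, 167, 166, 166, 164, 130, 120, 119, 139, 153, 136, 118, 133, 69, 40, 39, 38, 44, 67, 58, 70, 74, 79, 82, 78, 82, 78, 75, 81, 80, 80, 80, 79, 79, 79]
[140, 142, 138, 141, 143, 142, 138, 137, 141, 113, 119, 129, 128, 126, 126, 99, 92, 90, 85, 149, 160, 160, 160, 160, 152, 125, 125, 125, 124, 125, 124, 139, 148, 149, 151, 131, 123, 123, 139, 143, 121, 36, 31, 40, 59, 69, 72, 78, 80, 77, 81, 76, 76, 131, 133, 135, 130, 125, 123, 82]
```

Call:
servo_tool --pt "0 0 -0.008 0 0.3" --pt "-0.01 0 -0.01 0 0.3" --pt "-0.02 0 -0.012 0 0.3" --pt "-0.03 0 -0.013 0 0.3" --pt "-0.04 0 -0.014 0 0.3" --pt "-0.05 0 -0.014 0 0.3" --pt "-0.05 0 -0.014 0 0.3"

```text
time_s: 17.5
ee_pos: [496.8, -219.0, 55.5]
ee_rot: [-180.0, 0.1, 179.1]
force: [-3.7, 1.0, 3.9]
gripper_width: 43.9
gripper_force: 5.9
```

```bash
python3 inhand.py
```

```text
17.5 [ 496.8 -219.    55.5] [-1.800e+02  1.000e-01  1.791e+02] [-3.7  1.   3.9]
profile rows 150-330: [139, 138, 139, 136, 135, 134, 134, 134, 134, 135, 133, 134, 132, 133, 134, 133, 134, 133, 133, 115, 34, 40, 49, 44, 41, 40, 46, 80, 52, 46, 95, 117, 150, 98, 101, 168, 176, 176, 175, 175, 173, 105, 87, 71, 62, 72, 76, 82, 83, 80, 85, 81, 76, 82, 81, 82, 94, 113, 132, 148]
```

Call:
servo_tool --pt "-0.01 0 -0.004 0 0.3" --pt "-0.02 0 -0.004 0 0.3" --pt "-0.03 0 -0.004 0 0.3" --pt "-0.04 0 -0.002 0 0.3" --pt "-0.04 0 -0.002 0 0.3"

```text
time_s: 17.97
ee_pos: [504.2, -219.1, 56.2]
ee_rot: [-180.0, -0.0, 179.2]
force: [-4.4, 1.2, 7.6]
gripper_width: 44.0
gripper_force: 9.4
```

```bash
python3 inhand.py
```

```text
17.9667 [ 504.2 -219.1   56.2] [-180.    -0.   179.2] [-4.4  1.2  7.6]
profile rows 150-330: [145, 142, 141, 139, 135, 136, 135, 134, 134, 134, 135, 134, 135, 134, 134, 133, 57, 39, 51, 49, 49, 46, 39, 77, 77, 32, 88, 99, 102, 100, 101, 102, 143, 157, 158, 150, 103, 101, 102, 101, 102, 102, 102, 79, 62, 71, 75, 81, 83, 82, 85, 82, 78, 102, 123, 139, 152, 162, 172, 182]
```

```bash
python3 - <<'E'
from h import *
c=cam("wrist");bx=493.7
for fx in(-3,0,3):
  for th in(0,5,10,15):
    q=np.radians(th)
    Q=lambda z,x:np.array([bx+fx+np.cos(q)*x-np.sin(q)*(z+65),-218.9,28+np.cos(q)*(z+65)+np.sin(q)*x])
    R=lambda z,x:int(proj(Q(z,x),c)[1])
    print(fx,th,"sh",R(-37,-3),"eyebot back/front",R(-13,-3),R(-13,3),"eyetop back/front",R(13,-3),R(13,3),"top",R(40,-3),R(40,3))
print("block edge -17:",proj(np.array([bx-17,-218.9,33]),c)[1],"-9:",proj(np.array([bx-9,-218.9,33]),c)[1],"bed edge -65",proj(np.array([bx-65,-218.9,8]),c)[1])
E
```

```text
-3 0 sh 230 eyebot back/front 246 257 eyetop back/front 269 282 top 303 317
-3 5 sh 226 eyebot back/front 237 249 eyetop back/front 253 267 top 278 294
-3 10 sh 221 eyebot back/front 227 240 eyetop back/front 236 251 top 250 268
-3 15 sh 217 eyebot back/front 218 230 eyetop back/front 219 234 top 221 240
0 0 sh 235 eyebot back/front 252 263 eyetop back/front 275 288 top 310 325
0 5 sh 231 eyebot back/front 243 254 eyetop back/front 260 273 top 286 302
0 10 sh 227 eyebot back/front 233 245 eyetop back/front 243 258 top 259 277
0 15 sh 222 eyebot back/front 224 236 eyetop back/front 226 241 top 230 249
3 0 sh 240 eyebot back/front 257 268 eyetop back/front 282 294 top 317 331
3 5 sh 236 eyebot back/front 248 260 eyetop back/front 266 280 top 294 310
3 10 sh 232 eyebot back/front 239 251 eyetop back/front 250 264 top 267 285
3 15 sh 227 eyebot back/front 230 242 eyetop back/front 233 248 top 239 258
block edge -17: 201.75479621354506 -9: 214.3323647919905 bed edge -65 123.08588874740884
```

Call:
servo_tool --pt "-0.008 0 -0.005 0 0.3" --pt "-0.012 0 0.005 0 0.3" --pt "-0.012 0 0.015 0 0.3" --pt "-0.012 0 0.025 0 0.3" --pt "-0.012 0 0.03 0 0.3" --pt "-0.012 0 0.03 0 0.3" --force 8

```text
time_s: 18.52
ee_pos: [505.8, -219.2, 49.5]
ee_rot: [-180.0, -0.1, 179.2]
force: [-3.7, -0.1, 1.8]
gripper_width: 44.1
gripper_force: 9.4
```

```bash
python3 inhand.py
```

```text
18.5167 [ 505.8 -219.2   49.5] [-1.800e+02 -1.000e-01  1.792e+02] [-3.7 -0.1  1.8]
profile rows 150-330: [144, 143, 142, 141, 138, 136, 136, 136, 135, 135, 136, 135, 136, 135, 135, 134, 51, 39, 50, 50, 50, 50, 39, 78, 99, 110, 110, 110, 106, 106, 106, 107, 140, 158, 159, 151, 100, 93, 106, 106, 107, 107, 107, 82, 61, 72, 75, 80, 84, 82, 84, 81, 78, 83, 101, 120, 136, 150, 159, 168]
```

Call:
servo_tool --pt "0 0 0.01 0 0.3" --pt "0 0 0.02 0 0.3" --pt "0 0 0.03 0 0.3" --pt "0 0 0.04 0 0.3" --pt "0 0 0.05 0 0.3" --pt "0 0 0.05 0 0.3"

```text
time_s: 19.07
ee_pos: [506.1, -218.9, 38.7]
ee_rot: [180.0, -0.1, 179.1]
force: [-3.3, 0.5, -2.2]
gripper_width: 43.9
gripper_force: 9.0
```

Call:
servo_tool --pt "0 0 0.005 0 0.3" --pt "0 0 0.01 0 0.3" --pt "0 0 0.015 0 0.3" --pt "0 0 0.02 0 0.3" --pt "0 0 0.02 0 0.3"

```text
time_s: 19.48
ee_pos: [507.0, -219.2, 36.3]
ee_rot: [-180.0, 0.1, 179.1]
force: [-4.9, 0.1, 5.7]
gripper_width: 43.7
gripper_force: 10.8
```

```bash
python3 inhand.py; python3 - <<'E'
from h import *
c=cam("wrist");bx=493.7
for fz in(8,9,11,13):
  for fx in(-1.5,0,1.5):
    R=lambda z,x:int(proj(np.array([bx+fx+x,-218.9,fz+z+65]),c)[1])
    print(fz,fx,"sh",R(-37,-3),"eyebot back/front",R(-13,-3),R(-13,3),"top",R(40,-3),R(40,3))
E
```

```text
19.4833 [ 507.  -219.2   36.3] [-1.800e+02  1.000e-01  1.791e+02] [-4.9  0.1  5.7]
profile rows 150-330: [145, 144, 142, 139, 139, 140, 138, 138, 138, 137, 139, 139, 138, 139, 139, 139, 136, 47, 36, 48, 48, 50, 49, 44, 71, 119, 112, 117, 110, 110, 110, 112, 145, 162, 162, 151, 102, 109, 109, 110, 111, 110, 111, 85, 62, 74, 78, 83, 86, 83, 87, 83, 84, 141, 84, 83, 84, 94, 109, 126]
8 -1.5 sh 228 eyebot back/front 243 255 top 300 315
8 0 sh 231 eyebot back/front 246 258 top 303 318
8 1.5 sh 233 eyebot back/front 249 260 top 307 322
9 -1.5 sh 229 eyebot back/front 244 256 top 301 316
9 0 sh 231 eyebot back/front 247 258 top 305 320
9 1.5 sh 234 eyebot back/front 250 261 top 309 323
11 -1.5 sh 230 eyebot back/front 246 257 top 304 319
11 0 sh 232 eyebot back/front 249 260 top 308 323
11 1.5 sh 235 eyebot back/front 251 263 top 312 327
13 -1.5 sh 231 eyebot back/front 247 259 top 308 323
13 0 sh 233 eyebot back/front 250 262 top 311 326
13 1.5 sh 236 eyebot back/front 253 265 top 315 330
```

Call:
servo_tool --pt "0 0 0 0 0.55" --pt "0 0 0 0 0.55" --pt "0 0 0 0 0.55" --pt "0 0 -0.005 0 0.55" --pt "0 0 -0.02 0 0.55" --pt "0 0 -0.06 0 0.55" --pt "0 0 -0.1 0 0.55" --pt "0 0 -0.2 0 0.55" --pt "0 0 -0.35 0 0.55" --pt "0 0 -0.5 0 0.55" --pt "0 0 -0.6 0 0.55" --pt "0 0 -0.6 0 0.55"

```text
time_s: 20.53
ee_pos: [509.3, -220.3, 161.2]
ee_rot: [-179.8, 0.6, 179.1]
force: [0.1, 1.5, 0.7]
gripper_width: 50.0
gripper_force: 0.0
```

```bash
python3 inhand.py; python3 - <<'E'
from h import *
from workcell import vision
c=cam("wrist");bx=493.7;i=vision.grab_frame("wrist").astype(float).mean(2);np.save("pics/w5.npy",i)
for th in(-6,0,6):
    q=np.radians(th)
    R=lambda z,x:proj(np.array([bx+np.cos(q)*x-np.sin(q)*(z+65),-218.4,8+np.cos(q)*(z+65)+np.sin(q)*x]),c).round()
    print(th,"sh",R(-37,-3),"eye",R(-13,-3),R(13,-3),"top",R(40,-3),R(40,3))
E
```

```text
20.5333 [ 509.3 -220.3  161.2] [-179.8    0.6  179.1] [0.1 1.5 0.7]
profile rows 150-330: [137, 136, 135, 134, 128, 123, 86, 51, 50, 47, 66, 114, 114, 115, 141, 141, 116, 114, 118, 189, 183, 153, 79, 75, 75, 77, 76, 78, 80, 81, 86, 105, 117, 127, 134, 149, 165, 167, 164, 157, 149, 133, 133, 100, 56, 65, 68, 72, 76, 73, 76, 72, 74, 140, 148, 149, 148, 145, 145, 144]
-6 sh [283. 190.] eye [284. 199.] [284. 210.] top [284. 223.] [284. 231.]
0 sh [283. 187.] eye [283. 192.] [283. 199.] top [284. 208.] [284. 217.]
6 sh [283. 184.] eye [283. 186.] [283. 189.] top [283. 192.] [283. 201.]
```

The plate stands upright and home: its top edge is seen at rows 207-214, and 208-217 was predicted. Next I turn the tool and go over to the pin.

Call:
servo_tool --pt "0.1 -0.1 0 0.07 0.55" --pt "0.2 -0.2 0 0.14 0.55" --pt "0.297 -0.32 0 0.22 0.55" --pt "0.297 -0.32 0 0.3 0.55" --pt "0.297 -0.32 0 0.38 0.55" --pt "0.297 -0.32 0 0.46 0.55" --pt "0.297 -0.32 0 0.54 0.55" --pt "0.297 -0.32 0 0.62 0.55" --pt "0.297 -0.32 0 0.7 0.55" --pt "0.297 -0.32 0 0.78 0.55" --pt "0.297 -0.32 0 0.86 0.55" --pt "0.297 -0.32 0 0.94 0.55" --pt "0.297 -0.32 0 1.0 0.55"

```text
time_s: 21.72
ee_pos: [445.1, -281.5, 153.9]
ee_rot: [-179.8, -0.1, 88.8]
force: [-0.3, -0.1, -1.1]
gripper_width: 50.3
gripper_force: 0.0
```

Call:
servo_tool --pt "0 0 0 0.08 0.55" --pt "0 0 0 0.16 0.55" --pt "0 0 0 0.24 0.55" --pt "0 0 0 0.32 0.55" --pt "0 0 0 0.4 0.55" --pt "0 0 0 0.48 0.55" --pt "0 0 0 0.56 0.55" --pt "0 0 0 0.64 0.55" --pt "0 0 0 0.72 0.55" --pt "0 0 0 0.8 0.55" --pt "0 0 0 0.86 0.55" --pt "0 0 0 0.86 0.55" --pt "0 0 0 0.86 0.55"

```text
time_s: 22.8
ee_pos: [445.4, -281.7, 154.4]
ee_rot: [-179.9, 0.1, 11.9]
force: [-0.5, 0.2, 0.3]
gripper_width: 50.0
gripper_force: 0.0
```

```bash
python3 - <<'E'
from h import *
from workcell import vision,state
import cv2
s=state();print(s["time_s"],s["ee_pos"].round(1),s["ee_rot"].round(1))
c=cam("wrist");i=vision.grab_frame("wrist");np.save("pics/w6.npy",i)
b=np.radians(-.8)
W=lambda l:np.array([493.7+l[0]*np.cos(b)-l[1]*np.sin(b),-218.4+l[0]*np.sin(b)+l[1]*np.cos(b),l[2]])
for a in(.15,.2,.25,.3): print(a,W((-45*np.cos(a),-56-45*np.sin(a),85)).round(1),proj(W((-45*np.cos(a),-56-45*np.sin(a),85)),c).round())
q=proj(W((-45*np.cos(.22),-56-45*np.sin(.22),85)),c).astype(int)
g=i.astype(float).mean(2)
print(g[q[1]-32:q[1]+33:4,q[0]-40:q[0]+41:4].astype(int))
E
```

```text
22.8 [ 445.4 -281.7  154.4] [-1.799e+02  1.000e-01  1.190e+01]
0.15 [ 448.3 -280.5   85. ] [282. 220.]
0.2 [ 448.7 -282.7   85. ] [285. 220.]
0.25 [ 449.2 -284.9   85. ] [288. 220.]
0.3 [ 449.7 -287.1   85. ] [291. 220.]
[[127 128 128 129 130 130 120  80  79 134 135 135  94  76  78  78  78  80
   89  94  80]
 [126 129 128 125 127 129 110  79  82 133 135 133  96  80  76  79  76  81
   90  93  75]
 [128 129 128 125 127 127 123  82  80 132 135 133  94  83  80  81  78  74
   94  91  77]
 [124 121 124 127 127 126 115  81  83 131 133 134  94  83  80  80  79  80
   82  93  76]
 [126 126 124 122 123 121 111  80  79 119  95 105  92  80  82  78  81  78
   92  94  78]
 [126 129 126 126 125 125 120  79  78  83  87  85  79  74  78  78  80  76
   90  96  77]
 [131 129 123 129 127 127 125  80  79  85  89  85  87  77  76  76  77  77
   94  85  76]
 [135 131 134 130 128 124 124 120 123 103 136 127  83  81  77  76  78  76
   76  77  75]
 [126 127 129 130 131 133 130 129 131 132 135 135 115  77  79  80  78  80
   84  73  75]
 [131 131 129 129 128 131 132 132 132 132 134 132 136 111  83  77  77  77
   79  77  79]
 [141 139 137 137 136 134 132 132 130 132 132 133 132  93  87  91  90  93
  100  91  84]
 [139 136 137 138 138 140 142 141 139 136 132 126  97  98  94  95  96  93
   98  99  99]
 [150 138 133 132 132 130 128 131 130 128 125 103 104 104 103 101 102  99
   96 100  94]
 [144 133 134 136 136 132 134 135 140 122 104 105 106 103 105 105 104 107
  107 104 100]
 [137 139 139 137 138 138 139 137 116 105 107 107 106 108 108 106 109 105
  107 106  99]
 [130 133 132 136 139 142 149 118 106 109 108 110 109 108 108 107 105 107
  107 107  99]
 [124 125 126 127 129 129 104 103 102 107 106 106 108 106 107 102 108 107
  104 102  92]]
```

Call:
servo_tool --pt "0.015 0.013 0 0 0.5" --pt "0.015 0.013 0.1 0 0.5" --pt "0.015 0.013 0.2 0 0.5" --pt "0.015 0.013 0.3 0 0.5" --pt "0.015 0.013 0.4 0 0.5" --pt "0.015 0.013 0.48 0 0.5" --pt "0.015 0.013 0.48 0 0.4" --pt "0.015 0.013 0.48 0 0.3" --pt "0.015 0.013 0.48 0 0.22" --pt "0.015 0.013 0.48 0 0.16" --pt "0.015 0.013 0.48 0 0.1" --pt "0.015 0.013 0.48 0 0.1" --pt "0.015 0.013 0.48 0 0.1" --force 4

```text
time_s: 23.93
ee_pos: [450.1, -284.5, 60.5]
ee_rot: [179.9, -0.1, 11.8]
force: [0.5, 0.5, 4.0]
gripper_width: 11.9
gripper_force: 4.0
```

The pin is gripped (11.9 mm). I'll swing it round the arc now.

Call:
servo_tool --pt "0.0012 0.0235 0 -0.067 0.1" --pt "0.0049 0.0468 0 -0.133 0.1" --pt "0.011 0.0695 0 -0.2 0.1" --pt "0.0195 0.0915 0 -0.267 0.1" --pt "0.0301 0.1125 0 -0.333 0.1" --pt "0.043 0.1323 0 -0.4 0.1" --pt "0.0578 0.1506 0 -0.467 0.1" --pt "0.0744 0.1672 0 -0.533 0.1" --pt "0.0927 0.182 0 -0.6 0.1" --pt "0.1125 0.1949 0 -0.667 0.1" --pt "0.1335 0.2055 0 -0.733 0.1" --pt "0.1555 0.214 0 -0.8 0.1" --pt "0.1706 0.2183 0 -0.844 0.1" --pt "0.1821 0.2209 0 -0.878 0.1" --pt "0.1821 0.2209 0 -0.878 0.1" --pt "0.1821 0.2209 0 -0.878 0.1" --force 6

```text
time_s: 25.27
ee_pos: [491.0, -318.6, 59.9]
ee_rot: [-179.6, -0.2, 90.8]
force: [-6.3, 2.6, 7.1]
gripper_width: 11.8
gripper_force: 6.0
```

Call:
servo_tool --pt "0 0.01 0 0 0.1" --pt "0 0.02 0 0 0.1" --pt "0 0.02 0 0 0.1" --force 15

```text
time_s: 25.52
ee_pos: [491.2, -318.5, 59.9]
ee_rot: [-179.2, -0.2, 90.9]
force: [-16.7, 1.3, 12.3]
gripper_width: 11.5
gripper_force: 15.0
```

Call:
servo_tool --pt "0 0 0 0 0.3" --pt "0 0 0 0 0.4" --pt "0 0 0 0 0.45" --pt "0 -0.02 0 0 0.45" --pt "0 -0.02 -0.05 0 0.45" --pt "0 -0.02 -0.15 0 0.45" --pt "0 -0.02 -0.3 0 0.45" --pt "0 -0.02 -0.45 0 0.45" --pt "0 -0.02 -0.6 0 0.45" --pt "0 -0.02 -0.75 0 0.45" --pt "0 -0.02 -0.9 0 0.45" --pt "0 -0.02 -1.0 0 0.45" --pt "0 -0.02 -1.0 0 0.45"

```text
time_s: 26.6
ee_pos: [496.3, -321.3, 265.8]
ee_rot: [179.5, 0.4, 90.8]
force: [0.7, -0.3, 0.7]
gripper_width: 41.0
gripper_force: 0.0
```

```bash
python3 - <<'E'
from h import *
from workcell import vision,state
import cv2
s=state();print(s["time_s"],s["ee_pos"].round(1),s["ee_rot"].round(1),s["force"].round(1))
c=cam("wrist");i=vision.grab_frame("wrist").astype(float);g=i.mean(2);np.save("pics/w7.npy",i)
b=np.radians(-.8)
W=lambda l:np.array([493.7+l[0]*np.cos(b)-l[1]*np.sin(b),-218.4+l[0]*np.sin(b)+l[1]*np.cos(b),l[2]])
for n,l in dict(pin=(0,-101,85),latch_end=(0,-26,45),top0=(0,-22,113),top1=(0,22,113),pivot=(0,-56,45)).items(): print(n,proj(W(l),c).round())
q=proj(W((0,-50,45)),c).astype(int)
print(g[q[1]-100:q[1]+41:6,q[0]-30:q[0]+31:3].astype(int))
# bystanders moved? compare with first top/scene pictures
for n in("top","scene"):
    d=np.abs(vision.grab_frame(n).astype(int)-np.load(f"pics/{n}0.npy").astype(int)).max(2)>60
    k,_,st,ce=cv2.connectedComponentsWithStats(d.astype(np.uint8))
    print(n,[(st[j][:4].tolist(),int(st[j][4])) for j in range(1,k) if st[j][4]>40])
E
```

```text
26.6 [ 496.3 -321.3  265.8] [179.5   0.4  90.8] [ 0.7 -0.3  0.7]
pin [277. 191.]
latch_end [279. 123.]
top0 [279. 118.]
top1 [280.  75.]
pivot [278. 148.]
[[154 151 149 142 148 154 150 144 145 145 143 138 138 137 145 137 138 142
  138 136 136]
 [154 149 146 144 152 153 150 140 147 145 143 140 137 137 143 136 138 141
  138 135 138]
 [149 143 142 148 152 152 147 139 144 142 142 139 137 139 142 136 139 143
  138 135 140]
 [141 141 141 140 141 140 142 140 138 141 135 138 137 139 135 138 137 137
  136 137 135]
 [142 141 141 140 145 140 142 139 139 138 137 137 138 135 134 140 137 136
  138 135 135]
 [126 131 136 140 143 139 137  79  59  84  87  89  92  72  66  97 137 138
  137 137 136]
 [125 126 124 125 131 139 132  63  57  55 162 221 198  54  53  74 128 136
  137 135 136]
 [121 125 124 122 124 124 114  59  57  52 175 222 197  55  57  76 126 135
  137 137 133]
 [137 131 125 122 125 127 111  58  49  53 185 222 179  51  58  90 131 135
  139 136 136]
 [139 140 138 135 127 124 106  58  52  57 199 221 163  47  53  93 134 135
  137 135 135]
 [137 140 139 139 139 140 116  55  53  59 203 221 150  
[... 995 characters left out ...]
15
  116 115 116]
 [119 119 117 120 121 118 119 120 164 191 193 169  79 106 113 113 115 117
  117 115 117]
 [116 119 117 115 116 116 117 119 171 176 180 165  76 105 116 114 117 121
  117 113 118]]
top [([387, 169, 173, 195], 17372), ([349, 212, 28, 14], 136), ([379, 222, 11, 4], 42), ([374, 226, 6, 12], 48), ([383, 248, 13, 8], 60), ([256, 262, 132, 83], 2583), ([238, 308, 142, 112], 4105), ([343, 317, 128, 103], 8710), ([495, 365, 65, 55], 2032), ([205, 377, 42, 43], 967)]
scene [([191, 0, 116, 59], 2475), ([343, 0, 33, 23], 476), ([309, 12, 44, 147], 2595), ([349, 16, 50, 169], 3065), ([199, 80, 24, 33], 286), ([160, 103, 191, 108], 4984), ([345, 208, 8, 32], 152), ([331, 247, 13, 7], 41)]
```

```bash
python3 -c "
from workcell import job_done
print(job_done())"
```

```text
the job is handed in; nothing more can be done
None
```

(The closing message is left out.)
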